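# Shut off the air and take the pressed bolt out with the tongs

### The arm

A 6-joint arm with a two-finger parallel gripper is mounted at the origin on a cart in front of the work surface, level with it; the furniture and walls round the work are solid. World frame = base frame: x ahead of the robot, y to its left, z up, the work surface at z = 0. Lengths are in m, angles in degrees, forces in N, time in s.
With the tool pointing down it reaches from about 0.375 to 0.9 m from the base axis. Payload 3.1 kg.
Tool frame: the origin (TCP) lies at the very end of the fingers, on their centre line; the grasp point (between the pads) lies 19 mm behind it; z points along the fingers, y is the line along which they close (so a half turn about z gives the same grasp; the last joint's range is limited). The gripper opens to 87 mm and grips with 3 to 60 N. Pads are 19 mm wide; open, the fingers measure 117 mm over their backs; the gripper's body (75 mm by 190 mm) begins 51 mm behind the grasp point.
Start: joints at [-74.8, 30.224, 82.088, -0, 67.689, -10.227], TCP at [0.268, -0.564, 0.223] pointing down, gripper open.
Joint ranges: [-176.69, 176.69], [-43.24, 126.21], [12.49, 139.97], [-82, 262], [0, 151.66], [-163.58, 163.58]. Speed limits (degrees/s): [159.86, 159.86, 180, 180, 180, 180].

### API

Orientations are given as a 3x3 rotation matrix whose columns are the frame's x, y, z axes.
In Python, from rig import * gives the robot as it stands.
- The arm moves only by the tool jog_arm, never from a script. Its arguments are lists of equal length, an entry for each row: "delta_pos": the shift along the world's x, y, z in cm, a list of three; "turn": the turn about the world's z in degrees; "grip": the closure, from 0 (fully open) to 1 (shut). In form: {"delta_pos": [[x, y, z], ...], "turn": [turn, ...], "grip": [grip, ...]}. A call has 1 to 12 rows; each row is the pose to reach, as a shift and turn from the pose commanded when the call began; what a row does not reach only later rows make up. A row lasts 1/8 s, in which the tool goes at most 62.5 mm and 10.7 degrees, less where a joint would pass 70% of its speed; a pose out of reach is approached as far as the arm can. A call with a gripper value outside its range is refused whole. The fingers move at their own pace and stop on an object; the grip force is fixed at half the most. Time passes only in rows, so rows that repeat a pose let the fingers close. It gives the time, the measured TCP pose, the force, the opening and the grip force at its end, in the units of the state.
- read_state(): the state, without advancing time (a new reading comes with each control period).
- capture(name): name is "side" or "top"; returns a dict with "color" (480x640x3 uint8, blue, green, red), "fovy" (degrees; the focal length in pixels is half the picture's height over the tangent of half this angle, whatever the lens; pixels are square), "cx", "cy" (the principal point, pixels), "k1" (the pictures are not rectified: a ray, as slopes to the right and down, at radius r is drawn at 1 + k1 r^2 times it, then the intrinsics apply), "camera_from_world" (4x4, takes a point from world to camera coordinates). Camera axes: x right, y up, looking along -z (the intrinsics and any distortion apply to the point x, -y, -z); pixel columns grow to the right and rows downward; lengths in m; the calibration is good to about 2 mm. A picture is of the moment at which its call begins. There is no depth.
- hand_in(): hands the job in; it is judged then, once.
The state is a dict: "time_s": time; "joint_positions": joint angles; "qvel": joint speeds; "tau": joint torques, N m; "position": TCP position; "tcp_rot": TCP orientation; "force": force on the tool from outside, world axes, zero at the start; "moment": the same for the moment, N m; "opening": opening from 0.0 (shut) to 1.0 (fully open); "grasp_force": force on a finger pad.
Only numpy, scipy, OpenCV 4.12 (cv2) and the standard library are available. Lean on these libraries where they do the work, as an engineer would, in place of code of your own. Each camera call takes 0.05 s, during which the arm holds its last target. There are 200 camera calls.

### The job

The bolt in the bench press is finished. First shut the press's air off fully with the lever of the ball valve at its air tank, then take the bolt out of the die with the sprung tongs, keeping the gripper's own fingers off it, and stand it upright on its head in the low wooden tray, without dropping it or knocking the bolt that already stands there. Finish by laying the tongs flat on the bench top; the air stays shut off.

Things in the scene. Friction and masses are not known exactly. Their poses are not given: they have to be found in the camera images.
- press: Grey bench air press with its pipework and air tank, one fixed unit. Origin on the bench straight below its die; x to its back, y to its left; the open front faces the robot. Clear guards stand at y +-50 mm, x -40 to 70; the front pane's frame at x -36 leaves the front open below z 138 mm. Punch hangs still, underside at z 152. Base 16 mm thick, to x -55; top at z 267.
- nest (a point): Centre of the floor of the round pocket (25 mm wide, 5 mm deep) in the press's die, where the bolt stands; 51 mm above the bench. The steel die is 62 mm square, its flat top 56 mm above the bench.
- valve_stem (a point): Vertical turning axis of the ball valve's lever, 103 mm above the bench. The brass valve stands left of the press, at the robot's end of the lying grey air tank (press frame x -150, y 320 mm), in a 15 mm steel pipe running front to back, centre line 70 mm above the bench. Nothing beside the lever on its way round rises above 90 mm.
- lever_grip (a point): On the black sleeve of the valve lever, 75 mm from the stem, 107 mm above the bench. Sleeve 33 to 95 mm from the stem, 15 mm wide, 11 mm tall; this point at its mid height and mid width.
- valve_lever (a joint): Lever angle, rad: 0 open (in line with the pipe, pointing to the front, -x of the press, towards the robot), 1.57 shut (across the pipe, pointing left, +y of the press). It shuts clockwise seen from above, has hard stops at both ends, stays where it is left and needs about 2 N at the sleeve. It may start a little off 0.
- tongs: Sprung steel tongs, a hairpin 252 mm long, 18 mm tall, 0.15 kg, lying on edge: the arms close horizontally. Origin at the underside midway between the ribbed black finger plates; x to the jaws (vee apexes at x 120 mm, ends at 133), bow at x -119, z up. Pinch the plates (x -27 to 27 mm, 54 mm over both when open) from above along y. Released, they spring open.
- jaw_l (a point): Apex of the vee in the left jaw (+y of the tongs), 9 mm above the underside. Open, the two apexes are 40 mm apart and the jaw ends 33 mm; each vee is 24 mm long in x and 18 mm tall.
- jaw_r (a point): The same in the right jaw. The jaws hold the bolt with its shank midway between the two apexes. A grey stool leg 30 mm thick rises from the bench between the tongs and the valve at world (0.50, 0.13), leaning to (0.54, 0.12) at 0.35 m height: keep the gripper round its front.
- tongs_arm_l (a joint): How far the left arm is squeezed, rad (the right one moves alike): 0 open, 0.06 with the bolt's shank in the jaws (finger plates 42 mm over both), 0.07 shut on nothing (40 mm). Plates squeezed to about 49 mm carry the tongs with the jaws still open (30 mm). The spring pushes each plate out with 8 N when open, 14 N on the bolt; a grip of 30 to 60 N holds the bolt well.
- bolt: The bolt to take out: plain steel hex bolt standing on its head in the press's die, 54 mm tall, 0.07 kg; head 19 mm across flats and 8 mm tall at the bottom, shank 12 mm thick above it. Origin at the centre of the head's underside, z up along the shank.
- tray: Low plywood tray fixed on the bench, 64 x 140 mm outside, 18 mm tall, walls and floor 6 mm (inside 52 x 128 mm, floor 6 mm above the bench). Origin on the bench under its middle; x across it, pointing away from the robot, y along it to the left.
- done: Finished bolt, like the first, standing on its head somewhere along the tray; leave it standing. Origin as for the bolt. There is room for the other bolt at one side of it. Right of the tray stands a black stool, legs at world (0.39, -0.34) and (0.77, -0.25); the arm starts under it, so draw straight back first.

How it is judged:
By the outcome, as a careful person would: the job done as asked, in the order asked, and still so for the second after the job is handed in, with the robot touching nothing.
It also fails if it takes over 70 s, if anything falls off the work surface, if the arm or the gripper's body presses on something with over 40 N, if the wrist force passes 120 N, or if a joint passes its speed limit or range.

## Working session

There is one attempt and no reset: what is moved stays moved. The work goes in short steps, Python scripts to look and compute and a tool call to move; the robot and the scene stay as the last step left them, time stands still between calls to the robot, and variables do not carry over. Pictures are saved under pics/ and viewed, at most 10 in all, crops included, and the job is handed in when it is done.

Besides the shell and the picture viewer there is one more tool, called after "Emit:" as a command line: name --pt "numbers of a row" for each row, then --argument value for the rest. jog_arm: Moves the arm, as the interface text tells. Its arguments: {"type":"object","properties":{"delta_pos":{"type":"array"},"turn":{"type":"array"},"grip":{"type":"array"}},"required":["delta_pos","turn","grip"]}

```bash
mkdir -p pics; ls
python3 - <<'E'
from rig import *
import cv2,pickle
for n in("side","top"):
    c=capture(n); cv2.imwrite(f"pics/{n}0.png",c["color"]); pickle.dump(c,open(f"{n}0.pkl","wb"))
    print(n,c["fovy"],c["cx"],c["cy"],c["k1"]); print(c["camera_from_world"])
s=read_state(); print(s["position"],s["tcp_rot"],s["time_s"])
E
```

```text
pics
side 54.421827271600655 316.8649068942921 231.66512968581122 -0.003636598380899343
[[ 0.71177037 -0.70240085 -0.00399807 -0.35715447]
 [ 0.43894073  0.44033779  0.78322006 -0.29604029]
 [-0.54837394 -0.55922775  0.62173173 -0.60088611]
 [ 0.          0.          0.          1.        ]]
top 56.1215334338564 321.1959420395984 242.42993176234788 -0.04392624848991527
[[-0.16173397 -0.98682812  0.00352035  0.10791741]
 [ 0.87802957 -0.14227251  0.45697113 -0.49506683]
 [-0.45045111  0.07699872  0.88947456 -0.74420939]
 [ 0.          0.          0.          1.        ]]
[ 0.26819089 -0.563817    0.22166725] [[ 9.03154889e-01  4.29314552e-01 -5.11957618e-04]
 [ 4.29314722e-01 -9.03153017e-01  1.87027816e-03]
 [ 3.40561561e-04 -1.90894180e-03 -9.99998120e-01]] 0.1
```

View pics/side0.png

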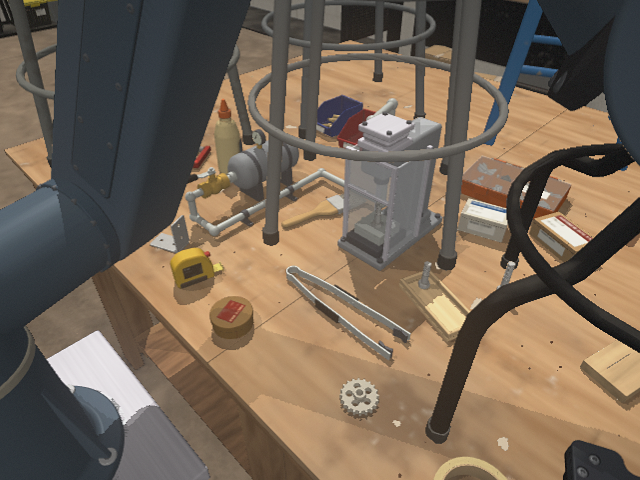

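View pics/top0.png

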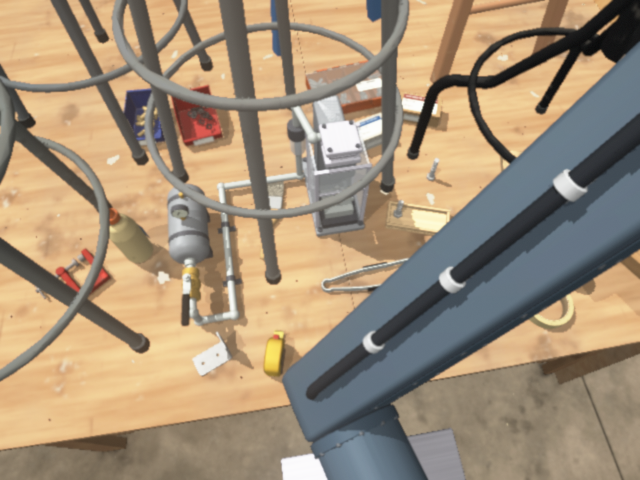

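The side view shows the tongs (bow 291,270, jaws ~395,355 / 408,338), the tray (435,305) with its bolt at (425,275), the press (390,190) and the valve (210,183). The top view shows the black lever sleeve from about (186,296) to (185,322), with the arm hiding the tongs' jaws.

```bash
cat > h.py <<'E'
import numpy as np,cv2,pickle
from scipy.optimize import least_squares
def load(n): return pickle.load(open(n+".pkl","rb"))
def grab(n,tag):
    from rig import capture
    c=capture(n); pickle.dump(c,open(f"{n}{tag}.pkl","wb")); cv2.imwrite(f"pics/{n}{tag}.png",c["color"]); return c
def K(c):
    f=240/np.tan(np.radians(c["fovy"]/2)); return np.array([[f,0,c["cx"]],[0,f,c["cy"]],[0,0,1.]]),np.array([c["k1"],0,0,0.])
F=np.diag([1.,-1,-1])
def ray(c,p):
    k,d=K(c); s=cv2.undistortPoints(np.array([[p]],float),k,d)[0,0]
    M=np.array(c["camera_from_world"]); R,t=M[:3,:3],M[:3,3]
    return -R.T@t, R.T@F@np.array([s[0],s[1],1.])
def onz(c,p,z):
    o,v=ray(c,p); return o+v*(z-o[2])/v[2]
def proj(c,P):
    k,d=K(c); M=np.array(c["camera_from_world"])
    P=(M[:3,:3]@np.atleast_2d(P).T).T+M[:3,3]
    return cv2.projectPoints((P@F).reshape(-1,1,3),np.zeros(3),np.zeros(3),k,d)[0][:,0]
def tri(c1,p1,c2,p2):
    (o1,v1),(o2,v2)=ray(c1,p1),ray(c2,p2)
    s=np.linalg.lstsq(np.c_[v1,-v2],o2-o1,rcond=None)[0]; a,b=o1+s[0]*v1,o2+s[1]*v2
    return (a+b)/2,np.linalg.norm(a-b)
E
python3 - <<'E'
from h import *
s,t=load("side0"),load("top0"); np.set_printoptions(precision=4,suppress=True)
print("lever near/far",onz(t,(186,296),.107),onz(t,(185,322),.107))
print("bow",onz(s,(291,270),.018),"jaws",onz(s,(392,357),.009),onz(s,(409,338),.009), onz(t,(324,286),.018))
print("tray done",onz(s,(424,289),.006),onz(t,(398,214),.006))
print("leg",proj(s,[[.39,-.34,0],[.77,-.25,0],[.5,.13,0],[.54,.12,.35]]))
print("press top",onz(t,(342,143),.267), "die front", onz(t,(340,234),0))
E
python3 -c "
import cv2
t=cv2.imread('pics/top0.png');s=cv2.imread('pics/side0.png')
a=cv2.resize(t[170:350,150:350],(800,720))[:600];cv2.imwrite('pics/c1.png',a)"
```

```text
lever near/far [0.4426 0.2897 0.107 ] [0.393 0.293 0.107]
bow [0.4587 0.0237 0.018 ] jaws [ 0.4441 -0.2223  0.009 ] [ 0.4921 -0.2187  0.009 ] [0.4564 0.0287 0.018 ]
tray done [ 0.6019 -0.1705  0.006 ] [ 0.6074 -0.1677  0.006 ]
leg [[435.7614 436.6557]
 [510.4114 267.6488]
 [271.2709 241.1827]
 [280.3133  64.2027]]
press top [ 0.6189 -0.0281  0.267 ] die front [ 0.5807 -0.0285 -0.    ]
```

Emit:
jog_arm --pt "-2 4 0" --pt "-4 8 0" --pt "-6 12 0" --pt "-8 16 0" --pt "-10 20 0" --pt "-10 20 0" --turn '[0,0,0,0,0,0]' --grip '[0,0,0,0,0,0]'

```text
time_s: 0.85
position: [0.1674, -0.3599, 0.222]
tcp_rot: [[0.903, 0.429, -0.001], [0.429, -0.903, 0.005], [0.001, -0.005, -1.0]]
force: [0.9, -0.4, 0.6]
opening: 0.998
grasp_force: 0.0
```

Emit:
jog_arm --pt "-0.5 1.1 0" --pt "4.2 3.7 0" --pt "9.0 7.4 0" --pt "13.2 11.8 0" --pt "16.6 16.7 0" --pt "19.2 22.2 0" --pt "20.9 28.0 0" --pt "21.7 34.0 0" --pt "21.6 40.0 0" --pt "20.5 46.0 0" --pt "20.5 46.0 0" --pt "20.5 46.0 0" --turn '[10,20,30,40,50,60,70,80,90,100,110,120]' --grip '[0,0,0,0,0,0,0,0,0,0,0,0]'

```text
time_s: 2.35
position: [0.3743, 0.097, 0.2226]
tcp_rot: [[-0.829, 0.56, 0.001], [0.56, 0.829, -0.0], [-0.001, 0.001, -1.0]]
force: [-0.2, 0.0, 0.1]
opening: 1.005
grasp_force: 0.0
```

Run:
```python
from h import *
s=grab("side",1);t=grab("top",1)
```

```text
(no output)
```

View pics/top1.png

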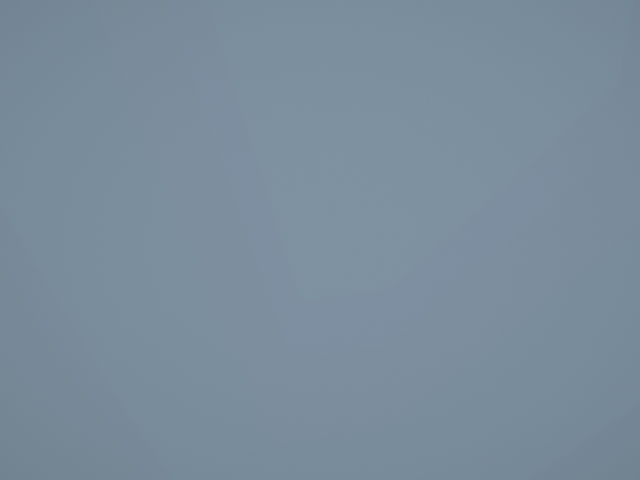

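The top camera is fully blocked by the arm here, so the start picture must do for the valve.

Run:
```python
from h import *
s,t=load("side1"),load("top0"); np.set_printoptions(precision=4,suppress=True)
for c in(s,t): print(ray(c,(320,240))[0])
a=cv2.resize(t["color"][180:380,120:260],(420,600),interpolation=cv2.INTER_CUBIC)
b=cv2.resize(s["color"][:,:],(380,285)); o=np.zeros((600,800,3),np.uint8); o[:,:420]=a; o[:285,420:]=b
o[290:590,420:]=cv2.resize(t["color"][120:270,290:480],(380,300),interpolation=cv2.INTER_CUBIC)
cv2.imwrite("pics/m1.png",o)
print("leg2",onz(t,(143,345),0))
# black sleeve mask in top
g=t["color"][280:335,172:205]; m=(g.max(2)<45).astype(np.uint8); n,l,st,ce=cv2.connectedComponentsWithStats(m); i=1+st[1:,4].argmax(); ys,xs=np.where(l==i); r=cv2.minAreaRect(np.c_[xs+172,ys+280].astype(np.float32)); print(r, cv2.boxPoints(r))
```

```text
[ 0.0546 -0.4565  0.604 ]
[0.1169 0.0934 0.8878]
leg2 [0.396  0.4053 0.    ]Traceback (most recent call last):
  File "<stdin>", line 10, in <module>
ValueError: attempt to get argmax of an empty sequence
```

View pics/m1.png

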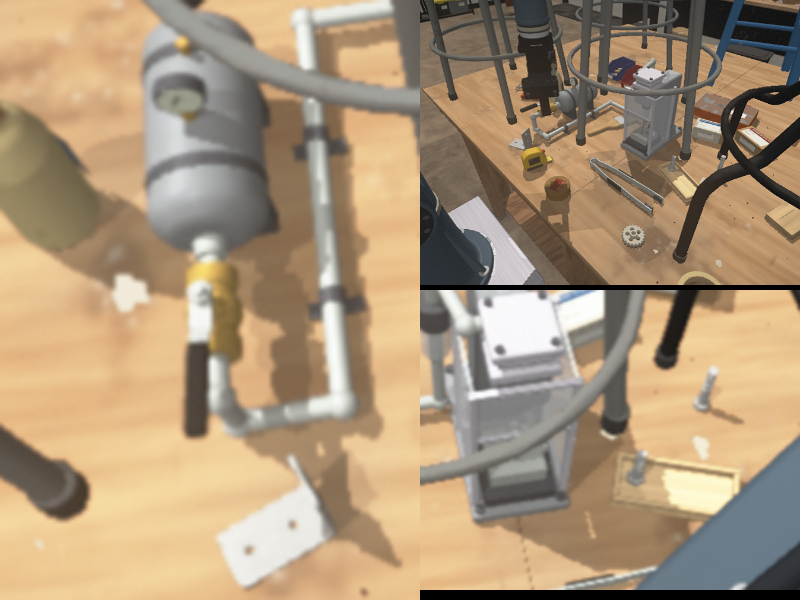

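The crop shows the sleeve from top pixel about (185.7,295) to (185.3,325), the stem at about (187,279), and a stool-leg foot at (143,345). The tray has its bolt at the left end and free room at its right.

Run:
```python
from h import *
s,t=load("side1"),load("top0"); np.set_printoptions(precision=4,suppress=True)
print("sleeve",onz(t,(185.7,295),.112),onz(t,(185.3,325.3),.107),"stem",onz(t,(187.3,279),.108))
# black stool 2 leg as vertical-plane: second ray pt
for p in((143,345),(75,295),(10,245)):print([onz(t,p,z) for z in(0,.2,.35)])
for p in((123,215),): pass
print("tank end", onz(t,(189,258),.07), "gauge",onz(t,(180,212),.14))
# press base front corners (bottom right panel: scale 2)
P=lambda x,y:((x-420)/2+290,(y-290)/2+120)
print("base fl fr",onz(t,P(478,522),0),onz(t,P(566,512),0))
print("toptplate",[onz(t,P(*p),.267) for p in((490,303),(548,293),(562,348),(497,362))])
print("tray corners",[onz(t,P(*p),.018) for p in((616,455),(741,468))],[onz(t,P(*p),0) for p in((614,505),(735,517))])
print("done base",onz(t,P(635,483),.014),"top",onz(t,P(641,455),.06))
```

```text
sleeve [0.4426 0.289  0.112 ] [0.3868 0.2926 0.107 ] stem [0.4759 0.2861 0.108 ]
[array([0.396 , 0.4053, 0.    ]), array([0.3332, 0.3351, 0.2   ]), array([0.286 , 0.2823, 0.35  ])]
[array([0.5264, 0.5508, 0.    ]), array([0.4342, 0.4478, 0.2   ]), array([0.365 , 0.3705, 0.35  ])]
[array([0.6723, 0.7099, 0.    ]), array([0.5472, 0.571 , 0.2   ]), array([0.4533, 0.4668, 0.35  ])]
tank end [0.5389 0.2908 0.07  ] gauge [0.605  0.2885 0.14  ]
base fl fr [0.5832 0.0187 0.    ] [ 0.58   -0.0809  0.    ]
toptplate [array([ 0.6608, -0.0049,  0.267 ]), array([ 0.6641, -0.0586,  0.267 ]), array([ 0.6006, -0.0583,  0.267 ]), array([0.5945, 0.0001, 0.267 ])]
tray corners [array([ 0.634 , -0.1489,  0.018 ]), array([ 0.5946, -0.2855,  0.018 ])] [array([ 0.5802, -0.1364,  0.    ]), array([ 0.5433, -0.2677,  0.    ])]
done base [ 0.5967 -0.1626  0.014 ] top [ 0.6048 -0.164   0.06  ]
```

Emit:
jog_arm --pt "1 5 0" --pt "3 9 0" --pt "4.2 11.8 0" --pt "4.2 11.8 -6" --pt "4.2 11.8 -12" --pt "4.2 11.8 -12.6" --pt "4.2 11.8 -12.6" --turn '[-10,-11,-11,-11,-11,-11,-11]' --grip '[1,1,1,1,1,1,1]'

```text
time_s: 3.32
position: [0.4164, 0.2136, 0.0971]
tcp_rot: [[-0.699, 0.716, 0.001], [0.716, 0.699, 0.0], [-0.0, 0.001, -1.0]]
force: [1.0, -0.2, 0.2]
opening: 0.286
grasp_force: 0.0
```

Run:
```python
from h import *
np.set_printoptions(precision=4,suppress=True)
from rig import *
S=np.array([.481,.287])
p=read_state()["position"]; print(p,read_state()["tcp_rot"][:,1])
for th in range(0,91,15):
    a=np.radians(180-th); u=np.array([np.cos(a),np.sin(a)]); n=np.array([-u[1],u[0]]) # behind side (ccw)
    h=15*abs(n@[.707,.707])+9.5*abs(n@[.707,-.707])
    q=S+u*.062+n*(.0075+h/1000)
    print(th,(q-p[:2])*100)
```

```text
[0.4164 0.2136 0.0971] [0.7155 0.6986 0.0007]
0 [0.2595 4.8587]
15 [-0.1824  6.5078]
30 [-0.1321  8.3239]
45 [ 0.4846 10.1341]
60 [ 1.2425 11.488 ]
75 [ 2.4171 12.6764]
90 [ 3.9774 13.5409]
```

Emit:
jog_arm --pt "0 0 0" --pt "0.2 2.5 0" --pt "0.2 4.5 0" --pt "-0.2 6.5 0" --pt "-0.1 8.3 0" --pt "0.5 10.1 0" --pt "1.2 11.5 0" --pt "2.4 12.7 0" --pt "3.8 13.4 0" --pt "4.0 13.5 0" --turn '[0,0,0,0,0,0,0,0,0,0]' --grip '[1,1,1,1,1,1,1,1,1,1]'

```text
time_s: 4.58
position: [0.4559, 0.3491, 0.0969]
tcp_rot: [[-0.7, 0.715, 0.0], [0.715, 0.7, 0.001], [0.0, 0.001, -1.0]]
force: [-1.1, -0.6, 0.6]
opening: 0.005
grasp_force: 0.6
```

Run:
```python
from h import *
s=grab("side",2);t=grab("top",2)
o=np.zeros((480,800,3),np.uint8); o[:,:400]=cv2.resize(s["color"][100:340,120:320],(400,480)); o[:,400:]=cv2.resize(t["color"][160:400,80:280],(400,480)); cv2.imwrite("pics/m2.png",o)
```

```text
(no output)
```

View pics/m2.png

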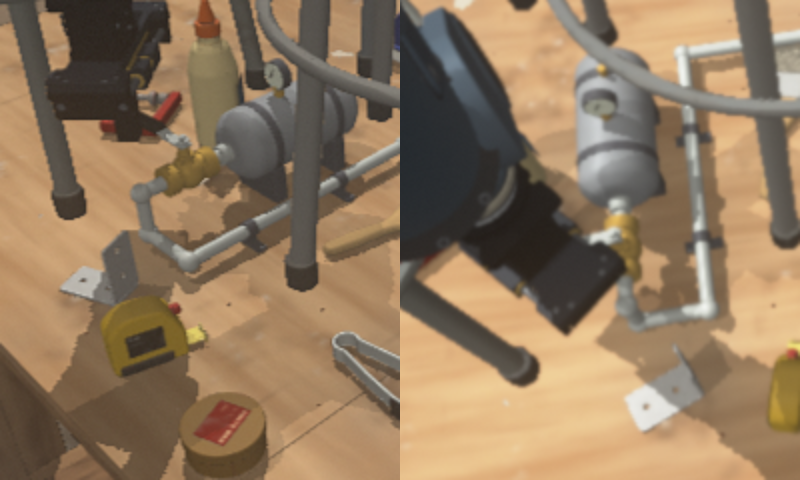

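The lever now points left past the brass body, hidden mostly by the gripper. I push on gently until the stop is felt.

Emit:
jog_arm --pt "0.3 0 0" --pt "0.6 0 0" --pt "0.6 0 0" --turn '[0,0,0]' --grip '[1,1,1]'

```text
time_s: 5.05
position: [0.4599, 0.3489, 0.0965]
tcp_rot: [[-0.7, 0.715, -0.003], [0.715, 0.7, 0.0], [0.002, -0.002, -1.0]]
force: [-4.4, 3.3, 2.3]
opening: 0.013
grasp_force: 2.3
```

Emit:
jog_arm --pt "0.4 0 0" --pt "0.8 0 0" --pt "0.8 0 0" --turn '[0,0,0]' --grip '[1,1,1]'

```text
time_s: 5.42
position: [0.4605, 0.3488, 0.0963]
tcp_rot: [[-0.699, 0.715, -0.017], [0.715, 0.699, -0.001], [0.011, -0.013, -1.0]]
force: [-17.9, 5.4, 10.2]
opening: 0.002
grasp_force: 8.6
```

Emit:
jog_arm --pt "-2 0 0" --pt "-4 0 0" --pt "-4 0 6" --pt "-4 0 12" --pt "-7 -5 12" --pt "-9 -10 12" --turn '[0,0,0,0,0,0]' --grip '[1,1,1,1,1,1]'

```text
time_s: 6.18
position: [0.3796, 0.2477, 0.2178]
tcp_rot: [[-0.701, 0.713, 0.004], [0.713, 0.701, 0.0], [-0.003, 0.003, -1.0]]
force: [1.3, -1.7, -0.4]
opening: 0.008
grasp_force: 0.0
```

Run:
```python
from h import *
s=grab("side",3); t=load("top2")
o=np.zeros((600,800,3),np.uint8); o[:,:400]=cv2.resize(s["color"][180:375,280:410],(400,600),interpolation=cv2.INTER_CUBIC)
o[:300,400:]=cv2.resize(t["color"][250:340,310:430],(400,300),interpolation=cv2.INTER_CUBIC)
o[300:,400:]=cv2.resize(t["color"][180:255,370:470],(400,300),interpolation=cv2.INTER_CUBIC)
cv2.imwrite("pics/m3.png",o)
```

```text
(no output)
```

View pics/m3.png

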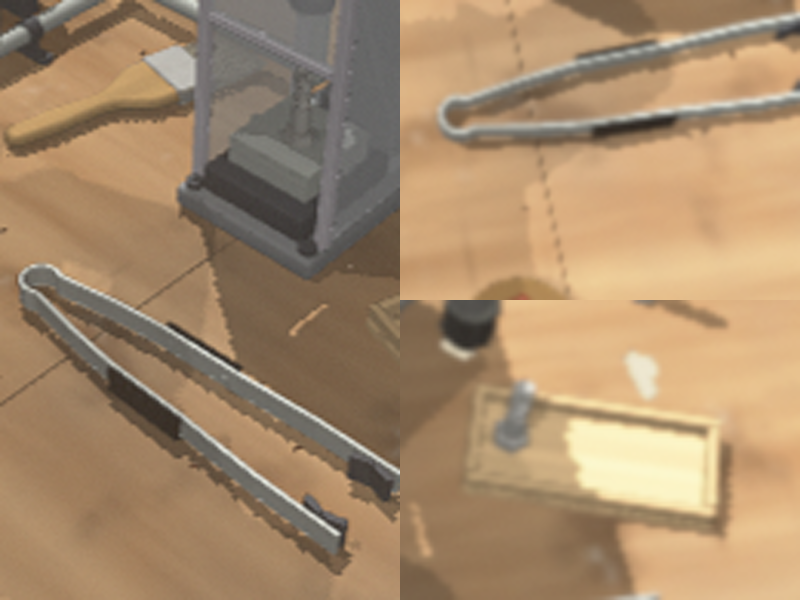

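The crops show the tongs: bow at left, near plate (108..182, 368..413) and far plate (168..242, 325..370) in the left panel, near plate (592..676, ~121) and far plate (578..658, ~47) in the top panel. The bolt stands in the die, and the done bolt is at the tray's left end.

Run:
```python
from h import *
np.set_printoptions(precision=4,suppress=True)
s,t=load("side3"),load("top2")
A=lambda x,y:(280+x/3.077,180+y/3.077)
B=lambda x,y:(310+(x-400)/3.333,250+y/3.333)
C=lambda x,y:(370+(x-400)/4,180+(y-300)/4)
z=.018
for n,a,b in(("bow",(20,278),(438,115)),("near1",(108,368),(592,127)),("near2",(182,413),(676,115)),("far1",(168,325),(578,52)),("far2",(242,370),(658,43))):
    print(n,onz(s,A(*a),z)[:2],onz(t,B(*b),z)[:2])
print("jaw ends",onz(s,A(338,545),.009),onz(s,A(398,487),.009))
print("tray", [onz(t,C(*p),.018) for p in((475,385),(718,425),(716,525),(468,490))])
print("done",onz(t,C(511,445),.01),onz(t,C(524,386),.06),"side done",onz(load("side0"),(424,289),.008))
print("base corner front-right(low)",onz(s,A(308,277),0),"front-left top",onz(s,A(182,193),.016),onz(s,A(310,262),.016))
print("die top fl,fr",onz(s,A(232,155),.056),onz(s,A(318,190),.056))
print("bolt head",onz(s,A(297,150),.055), "top",onz(s,A(302,70),.105))
```

```text
bow [0.4522 0.0288] [0.4606 0.0335]
near1 [ 0.4384 -0.06  ] [ 0.4373 -0.0595]
near2 [ 0.4436 -0.1115] [ 0.4367 -0.1128]
far1 [ 0.4862 -0.0604] [ 0.4887 -0.0613]
far2 [ 0.49   -0.1134] [ 0.4866 -0.113 ]
jaw ends [ 0.4416 -0.2201  0.009 ] [ 0.4921 -0.2194  0.009 ]
tray [array([ 0.6371, -0.1513,  0.018 ]), array([ 0.5892, -0.2815,  0.018 ]), array([ 0.5275, -0.2617,  0.018 ]), array([ 0.5708, -0.1317,  0.018 ])]
done [ 0.5995 -0.1645  0.01  ] [ 0.6071 -0.1657  0.06  ] side done [ 0.6001 -0.1714  0.008 ]
base corner front-right(low) [ 0.5901 -0.0801  0.    ] front-left top [0.5798 0.0165 0.016 ] [ 0.5871 -0.0826  0.016 ]
die top fl,fr [ 0.5925 -0.0123  0.056 ] [ 0.6036 -0.071   0.056 ]
bolt head [ 0.6257 -0.0366  0.055 ] top [ 0.6366 -0.0266  0.105 ]
```

Run:
```python
from h import *
np.set_printoptions(precision=3,suppress=True)
s,t=load("side0"),load("top0")
S=[(250,100),(275,135),(320,153),(378,158),(440,150),(485,132),(507,105),(378,57),(440,66),(310,66)]
A=[(115,20),(140,65),(190,95),(255,108),(330,97),(385,60),(407,15)]
B=[(147,130),(160,170),(200,205),(262,214),(330,203),(380,175),(402,125),(375,75),(330,40),(270,25),(200,40)]
def res(q,sets):
    return np.concatenate([[np.linalg.norm(onz(c,p,q[3])[:2]-q[:2])-q[2] for p in P] for c,P in sets])
for n,sets in(("S+A",((s,S),(t,A))),("S+B",((s,S),(t,B)))):
    r=least_squares(res,[.65,.05,.2,.25],args=(sets,)); print(n,r.x,np.sqrt(np.mean(r.fun**2)))
```

```text
S+A [0.884 0.103 0.26  0.212] 0.07862939501866407
S+B [0.741 0.086 0.237 0.246] 0.009255305912544887
```

Emit:
jog_arm --pt "-2 -6 0" --pt "-1 -12 0" --pt "0.4 -18 0" --pt "0.8 -22 0" --pt "1 -25 0" --pt "2 -28 0" --turn '[-10,-20,-30,-40,-42,-42]' --grip '[0.5,0,0,0,0,0]'

```text
time_s: 6.98
position: [0.3997, -0.0331, 0.2168]
tcp_rot: [[-0.041, 0.999, 0.001], [0.999, 0.041, -0.001], [-0.001, 0.001, -1.0]]
force: [0.7, -0.4, 0.4]
opening: 0.605
grasp_force: 0.0
```

Run:
```python
from h import *
np.set_printoptions(precision=4,suppress=True)
s,t=load("side0"),load("top2")
q=np.array([.741,.086,.237,.246])
def pts(c,q,w):
    im=c["color"].astype(int); sat=im.max(2)-im.min(2); out=[]
    for a in np.radians(np.arange(0,360,3)):
        d=np.array([np.cos(a),np.sin(a),0]); C=np.array([q[0],q[1],q[3]])
        p0,p1=proj(c,[C+d*q[2],C+d*(q[2]+.03)]); n=(p1-p0)/np.linalg.norm(p1-p0)
        k=np.arange(-w,w+.1,.5); L=p0+k[:,None]*n; x=np.round(L).astype(int)
        if (x<0).any() or (x[:,0]>639).any() or (x[:,1]>479).any(): continue
        m=sat[x[:,1],x[:,0]]<22
        n2,l,st,ce=cv2.connectedComponentsWithStats(m[:,None].astype(np.uint8))
        g=[(ce[i][1]) for i in range(1,n2) if 8<=st[i,4]<=24 and st[i,1]>0 and st[i,1]+st[i,3]<len(k)]
        if len(g)==1: out.append((np.degrees(a),p0+n*np.interp(g[0],range(len(k)),k)))
    return out
for it in range(4):
    w=16 if it<2 else 9
    P=[(c,pts(c,q,w)) for c in(s,t)]
    f=lambda q:np.concatenate([[np.linalg.norm(onz(c,p,q[3])[:2]-q[:2])-q[2] for _,p in X] for c,X in P])
    r=least_squares(f,q,loss="soft_l1",f_scale=.003); q=r.x
    print(q,[len(X) for _,X in P],np.median(abs(f(q))))
print([a for a,_ in P[0][1]],[a for a,_ in P[1][1]])
# gripper outline in side1
```

```text
[0.7385 0.0799 0.235  0.2504] [45, 58] 0.0005631663271241372
[0.7385 0.0798 0.235  0.2503] [48, 58] 0.0006033260378068422
[0.7384 0.0797 0.235  0.2504] [57, 57] 0.0005848487841440958
[0.7384 0.0797 0.235  0.2504] [57, 57] 0.0005784302642191513
[np.float64(3.0000000000000004), np.float64(6.000000000000001), np.float64(27.0), np.float64(29.999999999999996), np.float64(33.0), np.float64(42.0), np.float64(45.0), np.float64(48.00000000000001), np.float64(51.0), np.float64(54.0), np.float64(57.00000000000001), np.float64(59.99999999999999), np.float64(63.0), np.float64(66.0), np.float64(87.0), np.float64(117.0), np.float64(119.99999999999999), np.float64(123.00000000000001), np.float64(126.0), np.float64(129.0), np.float64(132.0), np.float64(135.0), np.float64(138.0), np.float64(141.0), np.float64(144.0), np.float64(147.0), np.float64(150.0), np.float64(153.0), np.float64(156.0), np.float64(159.0), np.float64(162.0), np.float64(201.00000000000003), np.float64(204.0), np.float64(207.0), np.float64(267.0), np.float64(270.0), np.float64(273.0), np.float64(276.0), np.float64(279.0), np.float64
[... 827 characters left out ...]
float64(111.0), np.float64(114.00000000000001), np.float64(117.0), np.float64(119.99999999999999), np.float64(147.0), np.float64(156.0), np.float64(159.0), np.float64(162.0), np.float64(165.0), np.float64(174.0), np.float64(177.0), np.float64(180.0), np.float64(183.0), np.float64(186.0), np.float64(230.99999999999997), np.float64(234.0), np.float64(297.0), np.float64(300.0), np.float64(303.0), np.float64(306.0), np.float64(309.0), np.float64(312.0), np.float64(315.0), np.float64(318.0), np.float64(321.0), np.float64(324.0), np.float64(327.0), np.float64(330.0), np.float64(333.0), np.float64(336.0), np.float64(339.0), np.float64(342.0), np.float64(345.0), np.float64(354.0), np.float64(357.0)]
```

Run:
```python
from h import *
np.set_printoptions(precision=4,suppress=True)
s=grab("side",4);t=grab("top",4)
from rig import *
r=read_state();T,R=r["position"],r["tcp_rot"]
o=np.zeros((600,800,3),np.uint8)
im=s["color"].copy()
for h in(0,.019,.07,.12,.17,.22,.27):
    for y in(-.095,.095):
        p=proj(s,T-R[:,2]*h+R[:,1]*y)[0]; cv2.circle(im,tuple(int(v) for v in p),2,(0,0,255),-1); print(h,y,p)
o[:,:]=cv2.resize(im[0:300,150:550],(800,600),interpolation=cv2.INTER_CUBIC)
cv2.imwrite("pics/m4.png",o)
```

```text
0 -0.095 [231.2442 238.0428]
0 0.095 [328.2113 180.639 ]
0.019 -0.095 [229.4281 226.6266]
0.019 0.095 [328.2883 170.0001]
0.07 -0.095 [224.1829 193.6399]
0.07 0.095 [328.508  139.6097]
0.12 -0.095 [218.4446 157.5292]
0.12 0.095 [328.744  106.9253]
0.17 -0.095 [212.0088 117.0004]
0.17 0.095 [329.0032  70.9478]
0.22 -0.095 [204.7415  71.1979]
0.22 0.095 [329.2894  31.1588]
0.27 -0.095 [196.4723  19.0331]
0.27 0.095 [329.6068 -13.074 ]
```

View pics/m4.png

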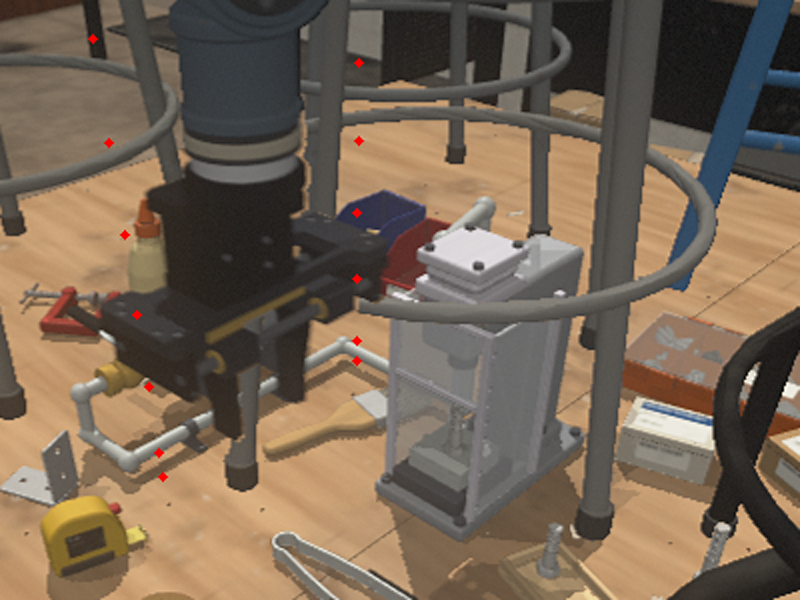

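The picture shows the gripper's crossbar (low) with a narrower block above it and the round flange on top. The stool ring (z 0.25) passes right in front of the press, so the block's size matters. I take one brightened close crop of the block and the bolt.

Run:
```python
from h import *
s=load("side4"); o=np.zeros((600,800,3),np.uint8)
g=s["color"][70:220,185:345].astype(float); g=(255*(g/255)**.45).astype(np.uint8)
o[:450,:480]=cv2.resize(g,(480,450),interpolation=cv2.INTER_CUBIC)
o[:,480:]=cv2.resize(s["color"][150:275,335:402],(320,600),interpolation=cv2.INTER_CUBIC)
t=load("top4")["color"]; o[450:,:200]=cv2.resize(t,(200,150))
cv2.imwrite("pics/m5.png",o)
```

```text
(no output)
```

View pics/m5.png

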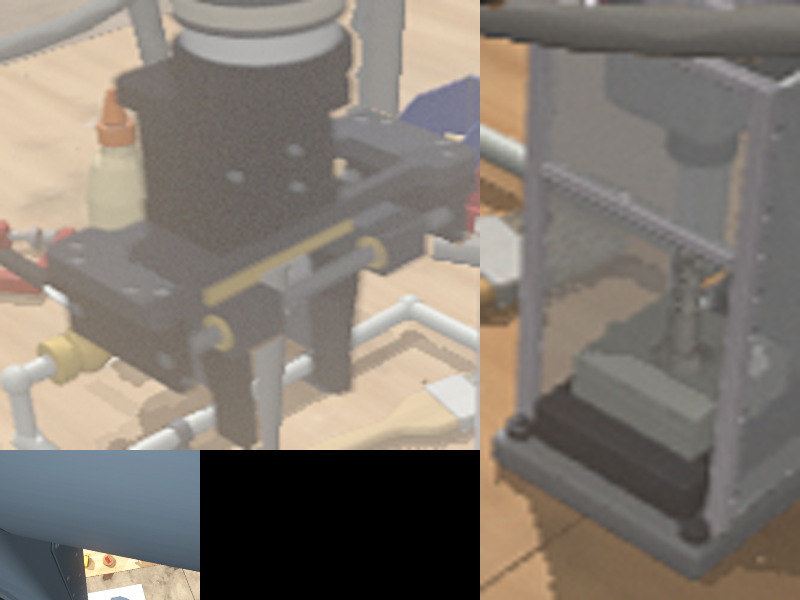

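The close crop shows a round black neck (about 72 mm wide) at the ring's level, a cable flat on its robot side, and the bolt with its shank at crop x≈683, head about (683,362), and the press base corners at (498,445) and (690,560).

Run:
```python
from h import *
np.set_printoptions(precision=4,suppress=True)
s=load("side4");t=load("top0")
D=lambda p:np.array([335+(p[0]-480)/4.776,150+p[1]/4.8]); I=lambda p:np.array([(p[0]-335)*4.776+480,(p[1]-150)*4.8])
fl,fr=onz(s,D((497,447)),.016),onz(s,D((692,562)),.016); print("base top front",fl,fr)
print("base bottom fr",onz(s,D((692,577)),0.),onz(s,D((497,462)),0.))
print("die fl fr",onz(s,D((575,353)),.056),onz(s,D((713,413)),.056))
for yaw in(0,2,4):
    a=np.radians(yaw);R=np.array([[np.cos(a),-np.sin(a)],[np.sin(a),np.cos(a)]])
    O=(fl+fr)[:2]/2+R@[.055,0]; O2=np.array([.481,.287])-R@[-.15,.32]
    print(yaw,"O",O,"from stem",O2)
for B in([.634,-.03],[.638,-.03],[.642,-.03],[.638,-.034]):
    print(B,[I(p) for p in proj(s,[[*B,z] for z in(.051,.059,.08,.105)])])
```

```text
base top front [0.578  0.0165 0.016 ] [ 0.5812 -0.0841  0.016 ]
base bottom fr [ 0.5888 -0.0795  0.    ] [0.5852 0.0227 0.    ]
die fl fr [0.6077 0.0025 0.056 ] [ 0.6172 -0.0611  0.056 ]
0 O [ 0.6346 -0.0338] from stem [ 0.631 -0.033]
2 O [ 0.6346 -0.0319] from stem [ 0.6421 -0.0276]
4 O [ 0.6345 -0.03  ] from stem [ 0.653  -0.0218]
[0.634, -0.03] [array([678.143, 369.635]), array([679.6453, 353.828 ]), array([683.6689, 311.4869]), array([688.6159, 259.4182])]
[0.638, -0.03] [array([684.484 , 365.3298]), array([686.0177, 349.5376]), array([690.1253, 307.2384]), array([695.1751, 255.2254])]
[0.642, -0.03] [array([690.7942, 361.0454]), array([692.359 , 345.2682]), array([696.5497, 303.0109]), array([701.7012, 251.0537])]
[0.638, -0.034] [array([692.1653, 369.6479]), array([693.7455, 353.8404]), array([697.9779, 311.4976]), array([703.1816, 259.4268])]
```

Emit:
jog_arm --pt "4 -2 0" --pt "6.3 -3.3 -3" --pt "6.3 -3.3 -9" --pt "6.3 -3.3 -15" --pt "6.3 -3.3 -19" --pt "6.3 -3.3 -21" --pt "6.3 -3.3 -21.2" --pt "6.3 -3.3 -21.2" --turn '[0,0,0,0,0,0,0,0]' --grip '[0,0,0,0,0,0,0,0]'

```text
time_s: 8.07
position: [0.4629, -0.0642, 0.005]
tcp_rot: [[-0.043, 0.999, 0.001], [0.999, 0.043, -0.0], [-0.0, 0.001, -1.0]]
force: [-0.5, -1.1, -0.4]
opening: 0.995
grasp_force: 0.0
```

Run:
```python
from h import *
from rig import *
np.set_printoptions(precision=4,suppress=True)
s=grab("side",5);r=read_state();print(r["position"],r["force"],r["opening"])
im=s["color"];g=im[230:380,280:420]
cv2.imwrite("pics/m6.png",cv2.resize(g,(700,600)[:2] if 0 else (560,600),interpolation=cv2.INTER_CUBIC))
```

```text
[ 0.4631 -0.0644  0.0054] [ 0.4303  0.4049 -0.3021] 0.997569832869018
```

View pics/m6.png

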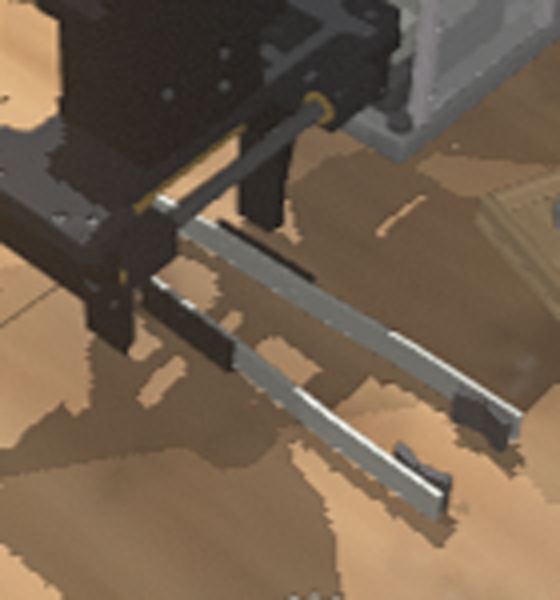

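The open fingers straddle both plates near their rear end. I shift 3 mm along the tongs and squeeze to about 47 mm.

Emit:
jog_arm --pt "0 -0.3 0" --pt "0 -0.3 0" --pt "0 -0.3 0" --pt "0 -0.3 0" --pt "0 -0.3 0" --pt "0 -0.3 0" --pt "0 -0.3 2" --pt "0 -0.3 6" --turn '[0,0,0,0,0,0,0,0]' --grip '[0.46,0.46,0.46,0.46,0.46,0.46,0.46,0.46]'

```text
time_s: 9.12
position: [0.4607, -0.0668, 0.0637]
tcp_rot: [[-0.042, 0.999, -0.005], [0.999, 0.042, 0.002], [0.002, -0.005, -1.0]]
force: [0.1, 0.2, -1.4]
opening: 0.544
grasp_force: 13.2
```

Emit:
jog_arm --pt "-2 -1 4" --pt "-4.1 -3 7.6" --pt "-4.1 -5 7.6" --pt "-4.1 -6.8 7.6" --pt "-4.1 -6.8 7.6" --pt "-4.1 -6.8 7.6" --pt "-4.1 -6.8 7.6" --pt "-4.1 -6.8 7.6" --pt "-4.1 -6.8 7.6" --pt "-4.1 -6.8 7.6" --pt "-4.1 -6.8 7.6" --pt "-4.1 -6.8 7.6" --turn '[10,20,30,40,50,60,70,80,90,100,110,113.6]' --grip '[0.46,0.46,0.46,0.46,0.46,0.46,0.46,0.46,0.46,0.46,0.46,0.46]'

```text
time_s: 10.62
position: [0.4205, -0.1349, 0.1401]
tcp_rot: [[-0.897, -0.441, -0.002], [-0.441, 0.897, 0.001], [0.001, 0.002, -1.0]]
force: [-0.7, -0.1, -1.6]
opening: 0.542
grasp_force: 13.3
```

Emit:
jog_arm --pt "0 0 -3" --pt "0 0 -6" --pt "0 0 -6" --turn '[0,0,0]' --grip '[0.46,0.46,0.46]'

```text
time_s: 11.0
position: [0.4193, -0.1342, 0.0788]
tcp_rot: [[-0.899, -0.439, -0.006], [-0.439, 0.899, 0.004], [0.004, 0.006, -1.0]]
force: [0.2, 0.7, -1.7]
opening: 0.545
grasp_force: 13.3
```

Run:
```python
from h import *
from rig import *
np.set_printoptions(precision=4,suppress=True)
s=grab("side",6);r=read_state();T=r["position"];R=r["tcp_rot"];print(T,r["force"],r["opening"],R)
u=-R[:2,0]; 
for L,h,w in((.139,.014,0),(.152,.013,0)):
    p=np.array([*(T[:2]+u*L),T[2]-.005+.018]); print("pred",proj(s,p))
o=cv2.resize(s["color"][140:290,320:480],(640,600),interpolation=cv2.INTER_CUBIC); cv2.imwrite("pics/m7.png",o)
```

```text
[ 0.4203 -0.1347  0.0798] [-0.141  -0.1677 -0.94  ] 0.543012337433634 [[-0.8986 -0.4388 -0.0032]
 [-0.4388  0.8986  0.0021]
 [ 0.002   0.0033 -1.    ]]
pred [[364.8372 241.2759]]
pred [[366.7503 236.7627]]
```

View pics/m7.png

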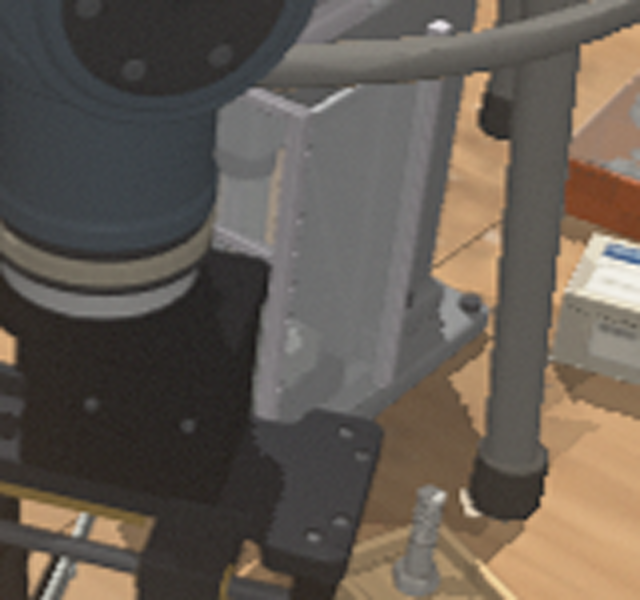

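The gripper hides the jaws from this side, but it is well clear of the ring and the done bolt. I go in along the tongs' axis in steps and watch the forces.

Emit:
jog_arm --pt "0 0 -0.3" --pt "1.8 0.88 -0.3" --pt "3.6 1.76 -0.3" --pt "5.4 2.63 -0.3" --pt "6.3 3.07 -0.3" --pt "7.2 3.51 -0.3" --pt "7.2 3.51 -0.3" --turn '[0,0,0,0,0,0,0]' --grip '[0.435,0.435,0.435,0.435,0.435,0.435,0.435]'

```text
time_s: 11.92
position: [0.4886, -0.0983, 0.0769]
tcp_rot: [[-0.897, -0.441, -0.011], [-0.441, 0.897, 0.003], [0.009, 0.008, -1.0]]
force: [-7.9, -2.0, -1.5]
opening: 0.569
grasp_force: 7.1
```

Run:
```python
from h import *
s=grab("side",7);t=grab("top",7)
o=np.zeros((600,800,3),np.uint8)
o[:,:480]=cv2.resize(s["color"][130:280,310:430],(480,600),interpolation=cv2.INTER_CUBIC); o[:240,480:]=cv2.resize(t["color"],(320,240))
cv2.imwrite("pics/m8.png",o)
# where the press window was: changed pixels vs side4 in bolt region
a=s["color"][195:230,360:395].astype(int);b=load("side4")["color"][195:230,360:395].astype(int)
print((abs(a-b).sum(2)>60).astype(int).sum(), (t["color"].std()))
for r in (abs(a-b).sum(2)>50): print("".join(".#"[int(v)] for v in r))
```

```text
1216 63.8917794785994
###################################
###################################
###################################
###################################
###################################
###################################
###################################
###################################
###################################
###################################
##################################.
##################################.
##################################.
##################################.
##################################.
##################################.
##################################.
##################################.
###################################
###################################
###################################
###################################
###################################
###################################
###################################
###################################
###################################
###################################
###################################
###################################
###################################
###################################
###################################
###################################
###################################
```

Run:
```python
from h import *
from rig import *
np.set_printoptions(precision=4,suppress=True)
for k in range(3):
    r=read_state();print(r["position"],r["force"],r["moment"],r["opening"],r["grasp_force"])
    t=grab("top",8)
T=r["position"];R=r["tcp_rot"];u=-R[:2,0];v=np.array([-u[1],u[0]])
F=r["force"][:2];print("Fu,Fv",F@u,F@v)
hsv=cv2.cvtColor(t["color"],cv2.COLOR_BGR2HSV)
for s in(.03,.05,.07,.08,.09,.1,.11,.12,.13,.14,.15):
    row=""
    for w in np.arange(-.04,.0401,.002):
        p=proj(t,[*(T[:2]+s*u+w*v),T[2]+.012])[0]; x,y=np.round(p).astype(int)
        if not(0<=x<640 and 0<=y<480): row+="x";continue
        h=hsv[y,x]; row+= "W" if h[1]>70 and h[2]>90 else ("k" if h[2]<70 else ("g" if h[2]<150 else "G"))
    print(s,row,p)
```

```text
[ 0.4886 -0.0984  0.077 ] [-7.6859 -1.5225 -2.0013] [-0.1392  1.2212  0.0176] 0.5692488214419354 6.90806309452455
[ 0.4886 -0.0984  0.077 ] [-7.9939 -1.5501 -2.5374] [-0.0755  1.2386  0.0301] 0.5714472809446695 6.870743773179129
[ 0.4886 -0.0985  0.077 ] [-7.5044 -0.4432 -1.5195] [-0.0939  1.21    0.007 ] 0.569881032503555 6.849732662449242
Fu,Fv -6.931044751087885 2.910294015616035
0.03 kkkgWWWggkkggWWWWWggggggggggggggggggggggg [359.6852 247.5605]
0.05 kkkggggggkkWWWWWWWgkkkkkkkkkkkkkkgggggggg [353.5724 240.2673]
0.07 WWWWWWGGGggWWWWWWWWgggggggggggggggggggggg [347.5571 233.0921]
0.08 WWWWWWGGggggggggGGggggggggggGgggGGGGggggg [344.5856 229.548 ]
0.09 WWWWWWGggggggggGGGGggggggggGGgggggggggggg [341.6378 226.0327]
0.1 WWWWGGGggggggggGgggggggggggGggggggggggggg [338.7136 222.5459]
0.11 WGGGGGgGGGGGGGgggggGGggggGGGggggggggggggg [335.8127 219.0873]
0.12 GgGGGGGGGGGgggggGGGGGGGGGGGGGGGGGGggggggg [332.935  215.6567]
0.13 GGGGGGGGGgGGGGGGGGGGGGGGGGGGGGGGGGGGgggkk [330.0803 212.2538]
0.14 ggggggggggggggggggggggggggggggggggkkkkkkk [327.2483 208.8783]
0.15 GGGGGGGGGGGGGGGGGGGGGGGGGGgggkkkkkkkkkkkg [324.4389 205.5301]
```

Emit:
jog_arm --pt "-1.8 -0.88 0" --pt "-3.6 -1.76 0" --pt "-5.4 -2.63 0" --pt "-7.2 -3.51 0" --pt "-7.2 -3.51 0" --turn '[0,0,0,0,0]' --grip '[0.435,0.435,0.435,0.435,0.435]'

```text
time_s: 12.8
position: [0.4204, -0.1356, 0.0778]
tcp_rot: [[-0.899, -0.437, -0.001], [-0.437, 0.899, 0.0], [0.0, 0.001, -1.0]]
force: [0.2, -0.6, -1.6]
opening: 0.565
grasp_force: 8.4
```

```bash
cat > scan.py <<'E'
from h import *
from rig import *
import sys
np.set_printoptions(precision=4,suppress=True)
def scan(n,tag,S,dz=.013):
    c=grab(n,tag);r=read_state();T=r["position"];R=r["tcp_rot"];u=-R[:2,0];u/=np.linalg.norm(u);v=np.array([-u[1],u[0]])
    print(n,T,r["force"],r["moment"],r["opening"])
    hsv=cv2.cvtColor(c["color"],cv2.COLOR_BGR2HSV)
    for s in S:
        row=""
        for w in np.arange(-.04,.0401,.001):
            p=proj(c,[*(T[:2]+s*u+w*v),T[2]+dz])[0]; x,y=np.round(p).astype(int)
            if not(0<=x<640 and 0<=y<480): row+="x";continue
            h=hsv[y,x]; row+= "." if h[1]>70 and h[2]>60 else ("k" if h[2]<70 else ("g" if h[2]<150 else "G"))
        print("%.3f"%s,row)
if __name__=="__main__":
    S=np.arange(.04,.175,.008)
    scan("top",sys.argv[1],S); scan("side",sys.argv[1],S)
E
python3 scan.py 9
```

```text
top [ 0.4215 -0.1358  0.0779] [ 1.1041 -0.3345 -1.5405] [ 0.1402 -0.1563 -0.0027] 0.5632877892089566
0.040 kkkkkkkkkkkkkkkggkkkkkkkkk.........gggkkkkkkkkkkkkkkkkkkkkkkkkkkkkkkggggggggggggg
0.048 kkkkkkkkkkkkkgggggggggggggggggggggggggggggggggggggggggggggggggggggggggggggggggggg
0.056 ......GGGGGGGGGGGGG..................gggggggggggggggggggggggggggggggggggggggggggg
0.064 ...GGGGGGGGGGggGGG...............................GGGGGGGGGGG...............g.....
0.072 ..GGGGGGGGgggg.................................GGGGGGGGGGGGG.....................
0.080 ..GGGGGggggg.................................GGGGGGGGGGG.........................
0.088 GGGGGGggggggggggggg..................gggggggGGGGGGGGGGGG.........................
0.096 GGGGggggggggggg.......................gggggGGGGGGGGGG.......................ggggg
0.104 GGGGgggggggkg.....................ggggggGGGGGGGGGGGG...............gggkkkkkkkkkkk
0.112 GGGGGGGggggg.......................gggGGGGGGGGGGGGG.....ggggggggkkkkkkkkkkkkkkkgg
0.120 .............................................ggkkkkkkkkkkkkkkkkkkkkkkkgggggkkkkkk
0.128 .........................
[... 1394 characters left out ...]
12 kkkkkkkkkkkkkkkkkkkkkkkkkkkkkkkkkkkkkkkkkkkkkkkkkkkkkkkkkkkkkkkkkkkkkkkkkkkkkkkkk
0.120 kkkkkkkkkkkkkkkkkkkkkkkkkkkkkkkkkkkkkkkkkkkkkkkkkkkkkkkkkkkkkkkkkkkkkkkkkkkkkkkkk
0.128 kkkkkkkkkkkkkkkkkkkkkkkkkkkkkkkkkggggkkkkkkkkkkkkkkkkkkkkkkkkkkkkkkkkkkkkkkkgggkk
0.136 kkkkkkkkkkkkkkkkkkkkkkkkkkkkkkkkkkkkkkkkkkkkkkkkkkkkkkkkkkkkkkkkkkkkkkkkkkkkkkkkk
0.144 gggggggggggkkkkkkkkkkkkkkkkkkkkkkkkkkkkkkkkkkkkkkkkkkkkkkkkkkkkkkkkkkkkkkkkkkkkkk
0.152 gggggggggggggkkkkkkkkkkkkkkkkkkkkkkkkkkkkkkkkkkkkkkkkkkkkkkkkkkkkkkkkkkkkkkkkkkkk
0.160 gggggggggggggggkkkkkkkkkkkkkkkkkkkkkkkkkkkkkkkkkkkkkkkkkkkkkkkkkkkkkkkkkkkkkkkkkk
0.168 gggggggggggggggggkkkkkkkkkkkkkkkkkkkkkkkkkkkkkkkkkkkkkkkkkkkkkkkkkkkkkkkkkkkkkkkk
```

```bash
cat > asc.py <<'E'
from h import *
def asc(c,x0,x1,y0,y1):
    hsv=cv2.cvtColor(c["color"],cv2.COLOR_BGR2HSV)
    for y in range(y0,y1):
        print("%3d "%y+"".join("." if h[1]>70 and h[2]>60 else ("#" if h[2]<60 else ("k" if h[2]<95 else("g" if h[2]<150 else "G"))) for h in hsv[y,x0:x1]))
E
python3 - <<'E'
from asc import *
t=load("top9");T=np.array([.4222,-.1359,.0779]);u=np.array([.899,.437]);v=np.array([-.437,.899])
for s,w in((0,0),(-.1,0),(.05,0),(.139,0),(.152,0.02),(.152,-.02)): print(s,w,proj(t,[*(T[:2]+s*u+w*v),T[2]+.013]))
print("bolt done",proj(t,[.6,-.167,.06]))
asc(t,310,430,205,300)
E
```

```text
0 0 [[411.71527397 275.44668004]]
-0.1 0 [[446.7834056  316.24879892]]
0.05 0 [[395.19122636 256.25290534]]
0.139 0 [[367.34825093 223.9571213 ]]
0.152 0.02 [[355.66466752 224.32631436]]
0.152 -0.02 [[371.12721602 214.59608909]]
bolt done [[402.35877308 204.1629303 ]]
205 gggggggggggggggggggggggggggggggggggggggggggggggggggkkkkkkkkkkkkkkkkkkkg................GGGGggkkkkkkkkkkkgggkkkkkkkkkkkkk
206 gggggggggggggggggggggggggggggggggggggggggggggggggggkkkkkkkkkkkkkkkkkkk.................GGGGGgkkkkkkkkkkkg..gkkkkkkkkkkkk
207 ggggggggggggggggggggggggggggggggggggggggggggggggggkkkkkkkkkkkkkkkkkkkk.................GGGGGGggkkkkkkkkg..gkkkkkkkkkkkkk
208 ggggggggggggggggggggggggggggggggggggggggggggggggggkkkkkkkkkkkkkkkkkkk.................GGGGGGG....gkkkkk...gkkkkggggkkkkk
209 ggggggggggggggggggggggggggggggggggggggggggggggggggkkkkkkkkkkkkkkkkkkk.................GGGGGG........gg......gkgggggggkkk
210 gggggggggggggggggggggggggggggggggggggggggggggggggkkkkkkkkkkkkkkkkkkkk...............GGGgGGGG...........GGGGG.ggggggggkkk
211 gggggggggggggggggggggggggggggggggggggggggggggggggkkkkkkkkkkkkkkkkkkk.........
[... 10343 characters left out ...]
...............................##kkkkkkkggkkkkkkkk.....#kg...............GG
295 ggggggggggggggggggggggggkkkkkkkkkkkkkkkkk....................................#kkkkkkkkkkkkkkkg.....#kggg...............G
296 ggggggggggggggggggggggggkkkkkkkkkkkkkkkkk....................................k##kkkkkkkkkkkk......###kgG...............G
297 gggggggggggggggggggggggkkkkkkkkkkkkkkkkkg.....................................k#kkkkkkkkkkk.......###kggg..............G
298 gggggggggggggggggggggggkkkkkkkkkkkkkkkkk.......................................##kkkkkkkkk.........###kgg...............
299 gggggggggggggggggggggggkkkkkkkkkkkkkkkkg........................................##kkkkk#k...........##kkgg..............
```

Run:
```python
from h import *
np.set_printoptions(precision=4,suppress=True)
t=load("top9");T=np.array([.4219,-.1358,.0779]);u=np.array([.899,.437,0]);v=np.array([-.437,.899,0]);k=np.array([0,0,1.])
obs=np.array([[374,234],[391.5,224],[384.5,255],[402.5,246.5]])
def P(s,w,q):
    ds,pit,yaw,lat=q
    d=np.cos(pit)*(np.cos(yaw)*u+np.sin(yaw)*v)+np.sin(pit)*k; n=-np.sin(yaw)*u+np.cos(yaw)*v
    return T+.006*k+(s+ds)*d+(w+lat)*n
def f(q):
    X=[P(.152,.02,q),P(.152,-.02,q),P(q[4],.022,q),P(q[5],-.022,q)]
    return np.r_[(proj(t,X)-obs).ravel(),q[0]/.005,q[1]/.2,q[2]/.03,q[3]/.002]
for ini in(0,.4,-.4):
    r=least_squares(f,[0,ini,0,0,.1,.1]); print(r.x,r.cost,r.fun[:8])
# jaw separation etc
```

```text
Traceback (most recent call last):
ValueError: too many values to unpack (expected 4)
```

Run:
```python
from h import *
np.set_printoptions(precision=4,suppress=True)
t=load("top9");T=np.array([.4219,-.1358,.0779]);u=np.array([.899,.437,0]);v=np.array([-.437,.899,0]);k=np.array([0,0,1.])
obs=np.array([[374,234],[391.5,224],[384.5,255],[402.5,246.5]])
def P(s,w,q):
    ds,pit,yaw,lat=q[:4]
    d=np.cos(pit)*(np.cos(yaw)*u+np.sin(yaw)*v)+np.sin(pit)*k; n=-np.sin(yaw)*u+np.cos(yaw)*v
    return T+.006*k+(s+ds)*d+(w+lat)*n
def f(q):
    X=[P(.152,.02,q),P(.152,-.02,q),P(q[4],.022,q),P(q[5],-.022,q)]
    return np.r_[(proj(t,X)-obs).ravel(),q[0]/.04,q[1]/.4,q[2]/.1,q[3]/.002]
for ini in(0,.4,-.4):
    r=least_squares(f,[0,ini,0,0,.1,.1]); print(r.x,r.cost,r.fun[:8])
s6=load("side9"); print("side px of tip nominal",proj(s6,[P(.152,w,[0]*4) for w in(.02,-.02)]))
print("side px fit",proj(s6,[P(.152,w,r.x) for w in(.02,-.02)]))
```

```text
[-0.0441  0.3596 -0.05    0.0016  0.1069  0.1031] 3.6653127521170217 [-0.1368  0.1032 -0.9896  0.4946  0.3257 -0.19    1.4986 -0.8779]
[-0.0441  0.3596 -0.05    0.0016  0.1069  0.1031] 3.6653127521182003 [-0.1368  0.1032 -0.9896  0.4946  0.3257 -0.19    1.4986 -0.8779]
[-0.0441  0.3596 -0.05    0.0016  0.1069  0.1031] 3.6653127521258106 [-0.1368  0.1032 -0.9896  0.4946  0.3257 -0.19    1.4986 -0.8779]
side px of tip nominal [[356.6086 238.2713]
 [378.8208 243.0542]]
side px fit [[351.5069 238.9994]
 [375.1375 244.9343]]
```

Run:
```python
from h import *
s=load("side1");im=cv2.cvtColor(s["color"],cv2.COLOR_BGR2HSV)
for p in((110,288),(165,342),(200,375),(240,415),(310,480)): print(p,onz(s,p,0),im[min(p[1],479),p[0]])
t=load("top0"); print([onz(t,p,0) for p in((130,435),(260,413),(520,360),(620,348))])
```

```text
(110, 288) [0.2065235  0.23456696 0.        ] [ 14 105  85]
(165, 342) [0.21421788 0.05607099 0.        ] [ 14 111 119]
(200, 375) [ 2.19576635e-01 -3.58751839e-02  1.11022302e-16] [ 13 108 106]
(240, 415) [ 0.22278204 -0.13017306  0.        ] [ 16 105  95]
(310, 480) [ 0.23148454 -0.26171669  0.        ] [ 15 110  93]
[array([0.22968986, 0.42819302, 0.        ]), array([0.23162333, 0.18712452, 0.        ]), array([ 0.24554106, -0.32945171,  0.        ]), array([ 0.23263047, -0.5417811 ,  0.        ])]
```

Emit:
jog_arm --pt "2 1 0" --pt "4.3 2.1 0" --pt "4.3 2.1 -2" --pt "4.3 2.1 -3.5" --pt "4.3 2.1 -5" --pt "4.3 2.1 -6.2" --pt "4.3 2.1 -7.1" --pt "4.3 2.1 -7.1" --pt "4.3 2.1 -7.1" --turn '[0,0,0,0,0,0,0,0,0]' --grip '[0.45,0.45,0.45,0.45,0.45,0.45,0.45,0.45,0.45]'

```text
time_s: 14.02
position: [0.4642, -0.1145, 0.0064]
tcp_rot: [[-0.899, -0.439, -0.0], [-0.439, 0.899, 0.0], [0.0, 0.0, -1.0]]
force: [-0.0, -0.0, -1.9]
opening: 0.554
grasp_force: 8.8
```

Run:
```python
from asc import *
t=grab("top",10);T=np.array([.4642,-.1145,.0064]);u=np.array([.899,.439]);v=np.array([-.439,.899])
for s,w in((0,0),(-.1,0),(.139,0),(.152,0.02),(.152,-.02)): print(s,w,proj(t,[*(T[:2]+s*u+w*v),.018]))
asc(t,330,460,215,330)
```

```text
0 0 [[390.5364026  272.35786476]]
-0.1 0 [[421.79421842 309.4069254 ]]
0.139 0 [[350.73139253 225.25580074]]
0.152 0.02 [[339.98566311 225.61403743]]
0.152 -0.02 [[354.3597476  216.62698575]]
215 GGGGgggggggkkkkkkkkkkkkkkkkggGGGGGg.........................gkkkkkkkkkkkkkk##kkkkkkkkkgggkkkkkkkkkkkkkkkkkkkkkkkgkggkkkkkkkkkkkkkk
216 GGGGgggggggkkkkkkkkkkkkkkkkggggGGGg........................Ggkkkkkkkkkkkkkkk###kkkkkkkggkgkkkkkkkkkkkkkkkkkkkkkggkggkkkkkkkkkkkkkk
217 GGGggggggggkkkkkkkkkkkkkkkkggggGGGG.......................Ggkkkkkkkkkkkkkkkkkk###kkkkkggkgkkkkkkkkkkkkkkkkkkkkkkggggkkkkkkkkkkkkkk
218 GGGggggggggkkkkkkkkkkkkkkkkggggGGG........................Ggkkkkkkkkkkkkkkkkkkkk###kkkggggkkkkkkkkkkkkkkkkkkkkkkkkkkkkkkkkkkkkkkkk
219 GGGgggggggkkkkkkkkkkkkkkkkkkgggggg.......................Gggkkkkkkkkkkkkkkkkkkkkkk###kkkkkkkkkkkkkkkkkkkkkkkkkkkkkkk####kkkkkkkkkk
220 GGGgggggggkkkkkkkkkkkkkkkkkkgggggg.......................Gggkkkkkkkkkkkkkkkkkkkkkkkkkkkkkkkkkkkkkkkkkkkkkkkkkk####k##k###kkkkkkkkk
221 GGGgggggggkkkkkkkkkkkkkkkkkkkggggg.......................Gggkkkkkkkkkkkkkkkkkkkkkkkkkkkkkk####
[... 13916 characters left out ...]
GGGG....GGGGG..GGGGGGGGGG
325 ........................................................................................GGGGGGGGGGGGGGGGGGGGG....GGGGG.....GGGGGGG
326 .....................................................................................GGGGGGGGGGGGGGGGGGGGGGG......GGGG.........GGG
327 .....................................................................................GGGGGGGGGGGGGGGGGGGGGGG......................
328 ....................................................................................GGGGGGGGGGG.GGGGGGGGGGG.......................
329 ...................................................................................GGGGGGG.......GGGGGGGG.........................
```

Run:
```python
from h import *
np.set_printoptions(precision=4,suppress=True)
t=load("top10")
L,R,b=onz(t,(353.5,240),.016),onz(t,(367.5,231.5),.016),onz(t,(432.5,325),.014)
m=(L+R)/2;d=(m-b)[:2];print(L,R,b,"len",np.linalg.norm(d),"ang",np.degrees(np.arctan2(d[1],d[0])))
u=d/np.linalg.norm(d); G=np.array([.4642,-.1145]); q=G-b[:2]; print("G along from bow",q@u,"lat",q@[-u[1],u[0]])
```

```text
[ 0.553  -0.0527  0.016 ] [ 0.5688 -0.0873  0.016 ] [ 0.3402 -0.1723  0.014 ] len 0.24326625916892505 ang 24.868358119596625
G along from bow 0.13681497786733132 lat 0.00032964849219831746
```

Emit:
jog_arm --pt "0 0 0" --pt "0 0 0" --pt "0 0 0" --pt "-1.8 -0.9 0" --pt "-3.7 -1.8 0" --pt "-3.7 -1.8 -0.3" --pt "-3.7 -1.8 -0.3" --turn '[0,0,0,-0.5,-0.5,-0.5,-0.5]' --grip '[0.1,0.1,0.1,0.1,0.1,0.1,0.1]'

```text
time_s: 14.95
position: [0.4282, -0.1327, 0.0034]
tcp_rot: [[-0.902, -0.431, 0.001], [-0.431, 0.902, -0.001], [-0.001, -0.001, -1.0]]
force: [-0.0, -0.3, -0.3]
opening: 0.894
grasp_force: 0.0
```

Emit:
jog_arm --pt "0 0 0" --pt "0 0 0" --pt "0 0 0" --pt "0 0 0" --pt "0 0 0" --pt "-0.5 -0.25 2" --pt "-1.5 -0.75 6" --pt "-2 -1 7.4" --pt "-2 -1 7.4" --turn '[0,0,0,0,0,0,0,0,0]' --grip '[0.46,0.46,0.46,0.46,0.46,0.46,0.46,0.46,0.46]'

```text
time_s: 16.08
position: [0.4076, -0.1428, 0.0781]
tcp_rot: [[-0.903, -0.43, 0.002], [-0.43, 0.903, -0.001], [-0.001, -0.002, -1.0]]
force: [-0.4, 0.2, -1.4]
opening: 0.543
grasp_force: 13.3
```

Run:
```python
from asc import *
from rig import *
np.set_printoptions(precision=4,suppress=True)
t=grab("top",11);r=read_state();T=r["position"];R=r["tcp_rot"];print(T,r["force"],r["moment"],r["opening"],r["grasp_force"])
u=-R[:2,0];v=np.array([-u[1],u[0]]);print(u)
for s,w in((.139,0),(.152,0.02),(.152,-.02)): print(s,w,proj(t,[*(T[:2]+s*u+w*v),T[2]+.014]))
asc(t,345,410,200,262)
```

```text
[ 0.4074 -0.1425  0.0774] [ 0.12   -0.6799 -1.7206] [ 0.108  -0.0945 -0.0002] 0.5411071164377659 13.28504428267479
[0.9026 0.4304]
0.139 0 [[372.4911 229.3784]]
0.152 0.02 [[360.7206 229.6766]]
0.152 -0.02 [[376.3232 219.9173]]
200 ggggggggggggggggggggggggggggkkkkkkkkkkkkkkkkkkk.......GGGGG.....g
201 ggggggggggggggggggggggggggggkkkkkkkkkkkkkkkkkkg......GGGGGG.....g
202 gggggggggggggggggggggggggggkkkkkkkkkkkkkkkkkkkg......GGGGGGG....g
203 gggggggggggggggggggggggggggkkkkkkkkkkkkkkkkkkk.......GGGGGG....gk
204 gggggggggggggggggggggggggggkkkkkkkkkkkkkkkkkkk......GGGGGGG....gk
205 ggggggggggggggggggggggggggkkkkkkkkkkkkkkkkkkkg......GGGGGGG....gk
206 ggggggggggggggggggggggggggkkkkkkkkkkkkkkkkkkk.......GGGGGG.....kk
207 ggggggggggggggggggggggggggkkkkkkkkkkkkkkkkkkg.......GGGGGG.....gk
208 gggggggggggggggggggggggggkkkkkkkkkkkkkkkkkkkg......GGGGGG.......k
209 gggggggggggggggggggggggggkkkkkkkkkkkkkkkkkkg.......GGGGGG.......g
210 gggggggggggggggggggggggggkkkkkkkkkkkkkkkkkkg.....GGGgGGGG.......g
211 ggggggggggggggggggggggggkkkkkkkkkkkkkkkkkkkg.....GGgggggG........
212 ggggggggggggggggggggggggkkkk
[... 2767 characters left out ...]

252 gggggggggggkkkkkkkkkkkkkkkkkkgGGGGGGG.................GGGGGGG....
253 ggggggggggkkkkkkkkkkkkkkkkkkg.GGGGGGGG................GgGGGGGG...
254 ggggggggggkkkkkkkkkkkkkkkkkk...GGGGGGGG................ggGGGGGG..
255 ggggggggggkkkkkkkkkkkkkkkkkk....GGGGGGGG................ggGGGGG..
256 ggggggggggkkkkkkkkkkkkkkkkkg.....GGGGGGGG................ggGGGGGg
257 gggggggggkkkkkkkkkkkkkkkkkg.......GGGGGGG................gggGGGgg
258 gggggggggkkkkkkkkkkkkkkkkk.........GGGGGGG................ggggggk
259 ggggggggkkkkkkkkkkkkkkkkkg..........GGGGGGG..........gkkg..ggkkkk
260 ggggggggkkkkkkkkkkkkkkkkkg...........GGGGGGG........gkkkkkggkkkkk
261 ggggggggkkkkkkkkkkkkkkkkk.............GGGGGGG......gkkkkkkkkkkkk#
```

Run:
```python
from h import *
np.set_printoptions(precision=4,suppress=True)
s=load("side4");g=cv2.cvtColor(s["color"],cv2.COLOR_BGR2GRAY)
print("     "+" ".join("%3d"%x for x in range(366,394)))
for y in range(200,232,2): print(y,g[y,366:394])
c=np.array([.635,-.03])
for z in(.06,.08,.1): print(z,proj(s,[*c,z]))
```

```text
366 367 368 369 370 371 372 373 374 375 376 377 378 379 380 381 382 383 384 385 386 387 388 389 390 391 392 393
200 [124 125 126 123 118 114 112 118 109 104 124 123 124 128 139 150 142 133
 133 127 129 139 131 121 118 121 115 109]
202 [126 126 125 125 128 126 125 121 119 116 102 119 117 110 124 124 123 128
 139 151 141 135 128 121 117 122 116 110]
204 [107 106 107 122 125 124 125 126 126 104  98  94  91  92 114 110 106 109
 123 121 119 112 115 118 119 121 115 116]
206 [114 114 114 115 113 113 115 123 126 104  91  96 113 102  99  97 106 107
  98 115 116 112 116 120 121 118 114 111]
208 [131 120 112 113 114 116 114 113 121 110  98  88 107 121 111  97 129 144
 134 111  90 100 114 120 120 115 112 108]
210 [133 135 132 129 119 113 113 115 117  97  96 104 110 107 101  99 107 108
  92  90  92 112 121 120 126 113 111  98]
212 [132 132 134 132 135 129 116 109 109 102  90 105 117 112  99 147 133 109
  89  83  83 116 123 118 121 115 130 118]
214 [134 134 128 112 107 106 107 110 101 101  86 110 124 117 109 112 111  95
  82  82  84 109 120 120 119 114 113 109]
216 [114 108 107 107 107 106 108 107
[... 295 characters left out ...]
 121 124 116 133 131 123]
222 [108 108 109 107 104  97  92 100  97  99 107 114 114 102  87  91  92  98
 104 101 113 122 122 122 116 115 137 146]
224 [128 115 106 108 106 103 101 105  99 107 109 105 101 104 107  94  92  95
 101 106 116 123 122 120 116 115 134 140]
226 [131 131 131 128 130 115 102 101 101 106 114 116 117 119 115 104 105 105
 107 110 118 122 123 115 112 126 138 140]
228 [131 131 131 132 131 130 129 131 115 106 108 108 110 109 107 106 107 106
 108 114 121 121 124 116 114 116 126 121]
230 [117 128 132 132 130 131 132 133 132 129 129 129 115 106 108 110 109 108
 105 124 127 123 125 117 113 114 113 116]
0.06 [[377.1757 223.0762]]
0.08 [[377.9828 214.6714]]
0.1 [[378.8128 206.0266]]
```

Emit:
jog_arm --pt "-0.15 0.33 -0.2" --pt "1.65 1.19 -0.2" --pt "3.46 2.05 -0.2" --pt "5.27 2.91 -0.2" --pt "6.17 3.34 -0.2" --pt "7.07 3.77 -0.2" --pt "7.97 4.2 -0.2" --pt "7.97 4.2 -0.2" --turn '[0,0,0,0,0,0,0,0]' --grip '[0.46,0.46,0.46,0.46,0.46,0.46,0.46,0.46]'

```text
time_s: 17.12
position: [0.4877, -0.1004, 0.0755]
tcp_rot: [[-0.902, -0.432, 0.0], [-0.432, 0.902, -0.0], [-0.0, -0.0, -1.0]]
force: [-0.4, -0.3, -1.3]
opening: 0.542
grasp_force: 13.3
```

Emit:
jog_arm --pt "0.5 0.24 0" --pt "1.0 0.48 0" --pt "1.5 0.72 0" --pt "2.0 0.96 0" --pt "2.2 1.05 0" --pt "2.2 1.05 0" --turn '[0,0,0,0,0,0]' --grip '[0.46,0.46,0.46,0.46,0.46,0.46]'

```text
time_s: 17.88
position: [0.5092, -0.0898, 0.0755]
tcp_rot: [[-0.902, -0.431, -0.0], [-0.431, 0.902, -0.0], [0.0, -0.0, -1.0]]
force: [0.1, 0.7, -1.3]
opening: 0.546
grasp_force: 13.3
```

Run:
```python
from asc import *
from rig import *
np.set_printoptions(precision=4,suppress=True)
t=grab("top",12);r=read_state();T=r["position"];R=r["tcp_rot"];print(T,r["force"],r["moment"],r["opening"],r["grasp_force"])
u=-R[:2,0];v=np.array([-u[1],u[0]])
for s in(.07,.09,.11,.139): print(s,proj(t,[[*(T[:2]+s*u+w*v),T[2]+.014] for w in(.021,-.021)]).ravel())
asc(t,330,395,190,262)
```

```text
[ 0.5089 -0.0898  0.0755] [ 0.2802  0.27   -1.4418] [ 0.1294 -0.0733  0.0351] 0.5433204791279331 13.28815072774887
0.07 [349.1971 219.9688 365.4867 209.9708]
0.09 [343.4342 213.0659 359.6646 203.2309]
0.11 [337.7627 206.2745 353.9332 196.5987]
0.139 [329.6984 196.6209 345.7806 187.1695]
190 GGGGGGGGGGGGGGGGGGGGGGGGGggggggGGggGGggkgGGGggggkkkkkkkkkkkkkkkkk
191 GGGGGGGGGGGGGGGGGGGGGGGGgggggGGGGGgGGggkgGGGgggggkkkkkkkkkkkkkkkk
192 GGGGGGGGGGGGGGGGGGGGGGggggggGGGGGGgGGggkkgGGGgggggkkkkkkkkkkkkkkk
193 GGGGGGGGGGGGGGGGGGGGGggggggGGGGGGGgGGgk#kgGGGgggggkkkkkkkkkkkkkkk
194 GGGGGGGGGGGGGGGGGGGgggggggGGGGGGGGGGGgk##kgGGGgkgkkkkkkkkkkkkkkkk
195 ggggGGGGGGGGGGGGGGggggggGGGGGGGGGGGGGgk##kgGGGggkkkkkkkkkkkkkkkkk
196 ggGGGGGGGGGGGGGGggggggggGGGGGGGGGgGGGgk###kgGGGGgkkkkkkkkkkkkkkkk
197 GGGGGGGGGGGGGGgggggggggGGGGGGGGGGgGGGgk###kggGGGgkkkkkkkkkkkkkkkk
198 GGGGGGGGGGGGGgggggggggggGGGGGGGGGgGGggk###kkggGGGgkkkkkkkkkkkkkkk
199 GGGGGGGGGGGgggggggGGggggGGGGGGGGGGGGGg.####kkggGGGggkkkkkkkkkkkkk
200 GGGGGGGGGgggggggGGGGggggGGGGGGGGGGGGg..k####kkgggGGggkkkkkkkkkkkk
201 GGGGGGGgggggggGGGGGGGggggGGGGGGGGGGGG.
[... 3527 characters left out ...]

252 ...................kkkkkkkkkkkkkkkkkkkk....##kkggg..............g
253 ....................kkkkkkkkkkkkkkkkkkk....kkgggggg..............
254 .....................kkkkkkkkkkkkkkg.........ggggggg.............
255 ......................kkkkkkkk#kk.............ggggggg............
256 .......................kkkkkk##................ggggggg...........
257 .......................k#k####..................ggggggG..........
258 .........................#####...................ggggggG.........
259 ..........................####....................gggggGG........
260 ..........................####.....................gggggGG.......
261 ...........................##.......................ggggGGG......
```

Emit:
jog_arm --pt "0 0 0" --pt "0 0 0" --pt "0 0 0" --pt "0 0 0" --pt "0 0 0" --turn '[0,0,0,0,0]' --grip '[0.6,0.8,1,1,1]'

```text
time_s: 18.55
position: [0.509, -0.09, 0.0755]
tcp_rot: [[-0.902, -0.431, -0.0], [-0.431, 0.902, 0.0], [0.0, 0.0, -1.0]]
force: [-0.6, -0.2, -1.4]
opening: 0.498
grasp_force: 30.0
```

Emit:
jog_arm --pt "0 0 0.4" --pt "0 0 0.8" --pt "0 0 1.2" --pt "0 0 1.6" --pt "0 0 1.6" --turn '[0,0,0,0,0]' --grip '[1,1,1,1,1]'

```text
time_s: 19.18
position: [0.5093, -0.09, 0.092]
tcp_rot: [[-0.902, -0.431, 0.001], [-0.431, 0.902, -0.0], [-0.001, -0.001, -1.0]]
force: [-0.7, -0.0, -2.5]
opening: 0.493
grasp_force: 30.0
```

Run:
```python
from rig import *
import numpy as np
F=[]
for k in range(12):
    capture("side"); r=read_state(); F.append(np.r_[r["force"],r["moment"]])
print(np.round(np.mean(F,0),3),r["opening"],r["position"])
```

```text
[ 0.011  0.053 -2.718  0.085  0.024 -0.003] 0.49805949646664976 [ 0.50904731 -0.08992144  0.09149414]
```

Emit:
jog_arm --pt "-0.9 -0.43 0" --pt "-2.3 -1.1 0" --pt "-4.1 -1.96 0" --pt "-5.9 -2.82 0" --pt "-7.7 -3.68 0" --pt "-9.5 -4.54 0" --pt "-10.8 -5.17 0" --pt "-10.8 -5.17 0" --turn '[0,0,0,0,0,0,0,0]' --grip '[1,1,1,1,1,1,1,1]'

```text
time_s: 20.78
position: [0.3999, -0.1419, 0.0916]
tcp_rot: [[-0.903, -0.429, -0.001], [-0.429, 0.903, 0.001], [0.0, 0.001, -1.0]]
force: [-0.1, -0.3, -3.1]
opening: 0.496
grasp_force: 30.0
```

Run:
```python
from asc import *
from rig import *
np.set_printoptions(precision=4,suppress=True)
t=grab("top",13);s=grab("side",13);r=read_state();T=r["position"];R=r["tcp_rot"];print(T,r["force"],r["opening"],r["grasp_force"])
u=-R[:2,0];v=np.array([-u[1],u[0]]);B=T[:2]+.139*u
X=[[*B,T[2]-.0245],[*B,T[2]+.0295]]
print(proj(t,X),proj(s,X))
```

```text
[ 0.4016 -0.142   0.0917] [ 0.8186  0.5889 -2.3281] 0.4959051701293472 29.993211328983307
[[371.6431 237.5479]
 [374.4865 224.6682]] [[360.7693 259.7719]
 [362.5565 235.3148]]
```

Emit:
jog_arm --pt "0 0 1.5" --pt "0 0 3.5" --pt "0 0 5" --pt "1 -0.8 5" --pt "2 -1.6 5" --pt "3 -2.4 5" --pt "4 -3.2 5" --pt "4.3 -3.5 5" --pt "4.3 -3.5 5" --pt "4.3 -3.5 5" --turn '[0,0,-4,-11,-18,-26,-34,-41,-45.5,-45.5]' --grip '[1,1,1,1,1,1,1,1,1,1]'

```text
time_s: 22.12
position: [0.4445, -0.1762, 0.1414]
tcp_rot: [[-0.94, 0.34, 0.0], [0.34, 0.94, 0.0], [-0.0, 0.0, -1.0]]
force: [-0.2, -0.3, -3.5]
opening: 0.494
grasp_force: 30.0
```

Run:
```python
from asc import *
from rig import *
np.set_printoptions(precision=4,suppress=True)
t=grab("top",14);s=grab("side",14);r=read_state();T=r["position"];R=r["tcp_rot"];print(T,R[:,0],r["force"],r["opening"],r["grasp_force"])
u=-R[:2,0];B=T[:2]+.139*u
X=[[*B,T[2]-.0245],[*B,T[2]+.0295]]
print(proj(t,X),proj(s,X),"done",proj(s,[[.6,-.167,.006],[.6,-.167,.06]]))
asc(s,400,475,225,325)
```

```text
[ 0.4443 -0.1763  0.1415] [-0.9405  0.3398 -0.    ] [ 0.1013  0.8494 -2.09  ] 0.49545340146227695 29.99323010444641
[[436.7027 195.8633]
 [443.1044 180.5802]] [[452.3931 264.4139]
 [458.8875 237.2052]] done [[421.7553 288.5487]
 [426.0375 266.2436]]
225 ####################kkkkkkkkkkkgggkkkk......kkkkkkkkkkkkk.gggggggggggGGGgGg
226 #####################kkkkkkkkggkkkkk........kkkkkkkkkkkkk.gggggggggggGGGGgG
227 #####################kkkkkkkggkkkkk........kkkkkkkkkkkkkkggggggggggggGggGgg
228 #####################kkkkkkggkkkkk.........kkkkkkkkkkkkkkggggggggggggggGGGg
229 #####################kkkkkggkkkkk..........kkkkkkkkkkkkkkgggggggggggggggggG
230 #####################kkkkggkkkk............kkkkkkkkkkkkkkg.gggggggggggggggg
231 #####################kgggkkkkk.............kkkkkkkkkkkkkg......gggggggggggg
232 #####################kggkkkkk..............kkkkkkkkkkkkk..........ggggggggg
233 #####################kkkkkkk...............kkkkkkkkkkkkk..............ggggg
234 #####################kkkkk.................kkkkkkkkkkkkk.................gg
235 ######################kkk..................kkk
[... 6449 characters left out ...]
....................................................########
317 ...................................................................########
318 ..................................................................#########
319 ..................................................................#########
320 ..................................................................#########
321 ...........g.....................................................##########
322 .................................................................##########
323 ................................................................###########
324 ................................................................###########
```

Emit:
jog_arm --pt "0 0 -1.5" --pt "0 0 -3.5" --pt "0 0 -5.5" --pt "0 0 -7.5" --pt "0 0 -9" --pt "0 0 -10" --pt "0 0 -10.4" --pt "0 0 -10.4" --turn '[0,0,0,0,0,0,0,0]' --grip '[1,1,1,1,1,1,1,1]'

```text
time_s: 23.22
position: [0.4442, -0.1767, 0.0376]
tcp_rot: [[-0.94, 0.341, 0.0], [0.341, 0.94, -0.0], [-0.0, -0.0, -1.0]]
force: [-0.4, -0.2, -3.1]
opening: 0.497
grasp_force: 30.0
```

Emit:
jog_arm --pt "0 0 -0.2" --pt "0 0 -0.4" --pt "0 0 -0.4" --pt "0 0 -0.4" --turn '[0,0,0,0]' --grip '[1,1,1,1]'

```text
time_s: 23.72
position: [0.4441, -0.1766, 0.0336]
tcp_rot: [[-0.94, 0.342, 0.0], [0.342, 0.94, -0.0], [-0.0, -0.0, -1.0]]
force: [0.4, 0.6, -2.6]
opening: 0.495
grasp_force: 30.0
```

Emit:
jog_arm --pt "0 0 -0.1" --pt "0 0 -0.2" --pt "0 0 -0.3" --pt "0 0 -0.3" --pt "0 0 -0.3" --turn '[0,0,0,0,0]' --grip '[1,1,1,1,1]'

```text
time_s: 24.35
position: [0.444, -0.1766, 0.0306]
tcp_rot: [[-0.94, 0.342, -0.0], [0.342, 0.94, 0.0], [0.0, -0.0, -1.0]]
force: [-1.3, 0.6, -1.9]
opening: 0.495
grasp_force: 30.0
```

```bash
cat > frc.py <<'E'
from rig import *
import numpy as np
F=[]
for k in range(8):
    capture("side"); r=read_state(); F.append(np.r_[r["force"],r["moment"]])
print(np.round(np.mean(F,0),3),r["opening"],r["position"],r["time_s"])
E
python3 frc.py
```

```text
[-0.734  0.187 -0.836  0.113 -0.032  0.   ] 0.49883696830566593 [ 0.44407241 -0.17661519  0.03055835] 24.75
```

Emit:
jog_arm --pt "0 0 -0.1" --pt "0 0 -0.1" --turn '[0,0]' --grip '[1,1]'

```text
time_s: 25.0
position: [0.4442, -0.1767, 0.0295]
tcp_rot: [[-0.94, 0.342, 0.0], [0.342, 0.94, -0.0], [-0.0, -0.0, -1.0]]
force: [-0.9, -0.2, 0.0]
opening: 0.496
grasp_force: 30.0
```

```bash
python3 frc.py
```

```text
[-0.566  0.305 -0.61   0.077 -0.149  0.008] 0.49452669229060026 [ 0.44417076 -0.17669718  0.02957897] 25.4
```

Emit:
jog_arm --pt "0 0 0" --pt "0 0 0" --pt "0 0 0" --pt "0 0 0" --pt "0 0 0" --pt "0 0 0" --pt "0 0 0" --pt "0 0 0" --turn '[0,0,0,0,0,0,0,0]' --grip '[0.5,0.49,0.48,0.47,0.46,0.455,0.45,0.45]'

```text
time_s: 26.4
position: [0.4441, -0.1766, 0.0296]
tcp_rot: [[-0.94, 0.342, 0.0], [0.342, 0.94, -0.0], [-0.0, -0.0, -1.0]]
force: [-0.0, -0.3, -1.6]
opening: 0.553
grasp_force: 12.4
```

Run:
```python
from asc import *
from rig import *
np.set_printoptions(precision=4,suppress=True)
s=grab("side",15);r=read_state();T=r["position"];R=r["tcp_rot"];print(T,r["force"],r["opening"],r["grasp_force"])
u=-R[:2,0];B=T[:2]+.139*u
print(proj(s,[[*B,.006],[*B,.06]]))
asc(s,405,480,262,335)
```

```text
[ 0.4441 -0.1766  0.0295] [ 0.695  -0.0807 -1.2612] 0.5539867798362134 12.42215171456337
[[440.9497 313.3399]
 [446.3493 290.7881]]
262 ################...ggggggg....Ggk######k#kk##k#k##k........................
263 ################...gggggGGg...GGk###k##########k###........................
264 ################...ggggGGGg...GGg###k###kk###k####.........................
265 ################...ggggGGgg...GGGk###k####kk##k###.........................
266 ################...ggggggg.....GGk#####k######kk##.........................
267 ###############k..gggggggg.....GGGk#####kk###k###..........................
268 ###############...gggggggg.....GGGGg######k#####...........................
269 ###############...gggggggg............k########............................
270 #############.....ggggggg................k.................................
271 #########.........ggggggg..................................................
272 #######..........gggggggg..................................................
273 #######..........gggggggg..................................................
274 ####
[... 4171 characters left out ...]
#############..............................#################
327 #########################................................##################
328 #########################................................##################
329 #########################...............................###################
330 ###################kkk##...............................####################
331 ##################kkk###..............................#####################
332 ########################..............................#####################
333 ########################..............................#####################
334 #######################..............................######################
```

The bolt stands between the opened jaws (shank about (447,288) to (440,310), midway between the jaws). Now I withdraw straight back.

Emit:
jog_arm --pt "-0.5 0.18 0" --pt "-1 0.36 0" --pt "-1.5 0.54 0" --pt "-2.1 0.76 0" --pt "-2.8 1.02 0" --pt "-3.8 1.38 0" --pt "-4.7 1.71 0" --pt "-4.7 1.71 0" --turn '[0,0,0,0,0,0,0,0]' --grip '[0.45,0.45,0.45,0.45,0.45,0.45,0.45,0.45]'

```text
time_s: 27.45
position: [0.3958, -0.1587, 0.0295]
tcp_rot: [[-0.94, 0.342, -0.002], [0.342, 0.94, 0.001], [0.002, 0.001, -1.0]]
force: [-0.4, -0.0, -1.3]
opening: 0.55
grasp_force: 12.4
```

Run:
```python
from asc import *
from rig import *
np.set_printoptions(precision=4,suppress=True)
s=grab("side",16);r=read_state();T=r["position"];print(T,r["force"],r["opening"],r["grasp_force"])
asc(s,380,480,262,325)
```

```text
[ 0.3968 -0.1594  0.0296] [ 0.032  -0.0321 -0.7027] 0.5515321933546699 12.390860170125961
262 kkkkggkkkkk.................................ggggggg....Ggk##kkkkkk#kkkkkkk#k........................
263 kkkggkkkkk..................................gggggGGg...GGk##kk##kkkkkkk#kk##........................
264 ggggkkkkk...................................ggggGGGg...GGg##kkkkkkkk#kkk#k#.........................
265 kggkkkk.....................................ggggGGGg...GGGk#kk#kkkkkkkkkk##.........................
266 #kkkkk......................................ggggggg.....GGk#kkkkkkkkkkkkk##.........................
267 ##kkk......................................gggggggg.....GGGk####kkkkkkkkk#..........................
268 ##kk.......................................gggggggg.....GGGGgk###kkkkkk##...........................
269 ###k.......................................gggggggg............kk#######............................
270 ####k......................................ggggggg................g.................................
271 #####......................................ggggggg...........
[... 4904 characters left out ...]
.....kkkkgGGGGgggggggg..................................##############
319 ######kkkkkkkkk...................k#gGGGGggggggggggg..................................##############
320 #######kkkkkkkk..................ggGGGGggggggggggggg..................................##############
321 #######kkkkkkkkk...............gGGGGggggggggggggggg..................................###############
322 ########kkkkkkkkk...........ggGGGGgggggggggggggg.....................................###############
323 #########kkkkkkkkk........gGGGGggggggggggggggg......................................################
324 ##########kkkkkkkk......gGGGGgggggggggggggg.........................................################
```

Emit:
jog_arm --pt "0 0 2.5" --pt "0 0 5" --pt "0 0 7" --pt "0.5 0.5 7" --pt "1 1 7" --pt "1.5 1.5 7" --pt "2 2 7" --pt "2.7 2.5 7" --pt "2.7 2.5 7" --pt "2.7 2.5 5" --pt "2.7 2.5 2.5" --pt "2.7 2.5 0.5" --turn '[0,0,0,9,18,27,36,44,45,45,45,45]' --grip '[0.46,0.46,0.46,0.46,0.46,0.46,0.46,0.46,0.46,0.46,0.46,0.46]'

```text
time_s: 29.0
position: [0.424, -0.1348, 0.0338]
tcp_rot: [[-0.907, -0.421, 0.0], [-0.421, 0.907, -0.0], [-0.0, -0.0, -1.0]]
force: [0.2, -0.9, -1.2]
opening: 0.547
grasp_force: 13.3
```

Emit:
jog_arm --pt "0 0 -1.2" --pt "0 0 -1.9" --pt "0 0 -2.4" --pt "0 0 -2.7" --pt "0 0 -2.8" --pt "0 0 -2.8" --turn '[0,0,0,0,0,0]' --grip '[0.46,0.46,0.46,0.46,0.46,0.46]'

```text
time_s: 29.75
position: [0.4242, -0.1346, 0.0067]
tcp_rot: [[-0.906, -0.423, 0.0], [-0.423, 0.906, -0.0], [-0.0, -0.0, -1.0]]
force: [0.2, 0.3, -1.3]
opening: 0.543
grasp_force: 13.3
```

Emit:
jog_arm --pt "0 0 -0.2" --pt "0 0 -0.35" --pt "0 0 -0.35" --pt "0 0 -0.35" --pt "0 0 -0.35" --pt "0 0 -0.35" --pt "0 0 -0.35" --pt "0 0 -0.35" --pt "0 0 2" --pt "0 0 6" --pt "0 0 12" --turn '[0,0,0,0,0,0,0,0,0,0,0]' --grip '[0.46,0.46,0.43,0.3,0.1,0,0,0,0,0,0]'

```text
time_s: 31.12
position: [0.423, -0.134, 0.1267]
tcp_rot: [[-0.906, -0.423, -0.003], [-0.423, 0.906, 0.002], [0.002, 0.003, -1.0]]
force: [1.2, -1.4, -0.1]
opening: 1.005
grasp_force: 0.0
```

Run:
```python
from asc import *
from rig import *
np.set_printoptions(precision=4,suppress=True)
s=grab("side",17);t=grab("top",17);r=read_state();print(r["position"],r["force"],r["opening"],r["time_s"])
hs=cv2.cvtColor(s["color"],cv2.COLOR_BGR2HSV)
def asc2(c,x0,x1,y0,y1):
    h=cv2.cvtColor(c["color"],cv2.COLOR_BGR2HSV)
    for y in range(y0,y1,2): print("%3d "%y+"".join("." if q[1]>70 and q[2]>60 else ("#" if q[2]<60 else ("k" if q[2]<95 else("g" if q[2]<150 else "G"))) for q in h[y,x0:x1:2]))
asc2(s,250,480,230,340)
# valve region: lever direction, top view
print("valve stem/lever-tip px top",proj(t,[[.481,.287,.107],[.481,.382,.107]]), "side",proj(s,[[.481,.287,.107],[.481,.382,.107]]))
asc2(s,170,240,160,205)
```

```text
[ 0.4272 -0.1362  0.1313] [ 0.0372 -0.357  -0.0263] 1.0008597260271046 31.225
230 ......ggkgk########................######################################kkkkkkkkkkk#kkkgkk......kkkkkkk.gggggggggg
232 .......kggggk####kkkk..................##################################kkkkkkkkkkk#kgkkk.......kkkkkk.....ggggggg
234 .......kkkkk.###.kk####kk..................k#############################kkkkkkkkkkkkgkk.........kkkkkk.........ggg
236 .......kkk...##kkkkkk##kk#..##k#................#########################kkkkkkkkkk#kkk..........kkkkkk............
238 .......k.k.k.##.kkkkkkk#k#..kk##................#########################kkkkkkkkkk#kk...........kkkkkk............
240 .......kkkkk.#.#kkkkkkkkk#.kkkkk............gg..kkk######################kkkkkkkkkk#k...........kkkkkkk............
242 .......#kkk..k.#.kk.kkkkk#.kkkkk............gggggkkkkkkkk###############kkkkkkkkkk#.............kkkkkkk............
244 .........#kk#kk#.kkkkkkkk#.kkkkkkkk.........kggggggkkkkkkkkkk###########kkkkkkkkkk#.............kkkkkkk............
246 .....................k#kk#..kkkkkkkkkkk......kkggggggkkkkk
[... 5916 characters left out ...]
..GGGgGG......gggggg
172 ...................gggg......gGGggg
174 ....................g........gGGggg
176 .............................Gggggg
178 ..............................ggggk
180 ..............................gggkk
182 ..............................ggkkk
184 .................................kk
186 ..................................k
188 ...............g...................
190 .............GGGg.........G........
192 .........GGGGGggg..................
194 ........GGGGggggg..................
196 ........gGggggg....................
198 ........ggggg......................
200 .........gggg......................
202 .........gggg......................
204 ..........ggg......................
```

```bash
python3 -c "
from rig import *
print(hand_in())"
```

```text
the job is handed in; nothing more can be done
None
```

I shut the valve against its stop, stood the bolt upright in the tray beside the other one (both still standing in the last image), laid the tongs on the bench, and handed in at about 31 s. The tongs did slip back about 40 mm when they hit something on the first try into the press, before they held the bolt, so I laid them down and regripped them.

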